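Lay a freeze-drying flask on the roller and hold the jog plunger

TASK

Lay the standing flask with the blue cap gently on its side between the two rollers of the cradle, base close to the stop plate and cap sticking out over the open end, and let go of it. Only then press the yellow spring-loaded jog plunger about half-way, about 10 mm, so that its top is level with the green band on the white gauge post beside it, never pushing it right down, and finish the program while still holding it there. Leave everything else on the bench alone.

Things in the scene. Friction and masses are not known exactly. Their poses are not given: they have to be found in the camera images.
- flask_mid (a point): Flask to lay down: clear glass cylinder, 60 mm diameter, 95 mm high, flat base, plus a blue cap of 48 mm diameter and 40 mm height; 135 mm tall in all, 0.17 to 0.29 kg, centre of mass about 55 mm from the base. This point: centre on the axis, 67.5 mm from the base; z axis from base to cap. Stands upright at first among two like flasks (other cap colours), over 100 mm apart; the three swap places.
- flask_cap (a point): Centre of the blue cap on the flask's axis, 115 mm from the base and 20 mm from the top; a good place to grip (48 mm across). z axis from base to cap.
- cradle: Fixed roller cradle, open end roughly towards the robot. Origin on the bench below the rollers; x axis along the rollers from open end to stop plate, z up. Two fixed black rollers, 24 mm diameter, from x = -35 to +45 mm, axes at y = +-28 mm, tops 47 mm above the bench. The end plate at the open end (x = -42 mm) is 40 mm high; beyond it (-x) the bench is free for at least 80 mm.
- cradle_stop (a point): Centre line of the cradle's stop plate: inner face at cradle x = +45 mm, 66 mm above the bench, axes as the cradle's. The plate is 100 mm wide, top 84 mm above the bench; behind it a white drive housing 76 mm high, to x = +79 mm.
- cradle_seat (a point): Where the flask's centre comes to lie with its base against the stop plate: cradle x = -22.5 mm, y = 0, 66 mm above the bench (axis of a flask resting on both rollers); axes as the cradle's. The flask lies along this x axis with its cap towards -x. A gap of up to 15 mm between base and stop plate is fine (centre farther to -x).
- jog_box: Fixed grey jog pedestal, 120 x 120 mm, 50 mm high, may be turned; origin at the centre of its underside, z up. The plunger stands in its middle. A white square gauge post, 14 mm wide, top 94 mm above the bench, stands 47 mm from the plunger's axis on the +y side, with a green band from 78 to 86 mm above the bench and a red band lower down.
- jog_top (a point): Centre of the flat top of the yellow plunger, a mushroom head of 46 mm diameter; 92 mm above the bench when released, moves straight down with the plunger.
- jog (a joint): Travel of the plunger in m: 0 released, 0.010 half-way (top level with the middle of the green band), 0.020 right down. A spring pushes it back up: about 4 N to start it moving, 8 N at half-way, 12 N right down (0.4 N per mm). It returns when let go.
- flask_black_mid (a point): Bystander: flask identical to the blue-capped one but with a black cap; this point is its centre, half-way up (67.5 mm above its base).
- flask_white_mid (a point): Bystander: flask identical to the blue-capped one but with a white cap; this point is its centre, half-way up (67.5 mm above its base).
- beaker: Bystander: glass beaker, 72 mm diameter, 85 mm tall, at the back; origin at the centre of its base.
- tray: Bystander: white plastic tray 120 x 180 x 35 mm, at the back; origin at the centre of its underside.
- adapter: Bystander: grey vacuum adapter, 44 mm diameter, 55 mm tall, at the back; origin at the centre of its base.
- driver: Bystander: screwdriver lying at the back; origin on its underside.

How it is judged:
By the outcome, as a careful person would: the job done as asked, in the order asked, and still so for the second after the job is handed in, while the arm keeps its last pose, push and grip.
It also fails if it takes over 54 s, if anything falls off the work surface, if the arm or the gripper's body presses on something with over 40 N, if the wrist force passes 120 N, or if a joint passes its speed limit or range.

ROBOT

A 7-joint arm with a two-finger parallel gripper is mounted at the origin on the work surface. World frame = base frame: x ahead of the robot, y to its left, z up, the work surface at z = 0. Lengths are in m, angles in degrees, forces in N, time in s.
With the tool pointing down it reaches from about 0.425 to 0.875 m from the base axis. Payload 4.7 kg.
Tool frame: the origin (TCP) lies on the mounting face of the last link; the fingertips stand 182 mm ahead of it and the grasp point (between the pads) lies 164 mm ahead of it; z points along the fingers, x is the direction in which the jaws open and shut, and the axes are right-handed (so a half turn about z gives the same grasp; the last joint's range is limited). The gripper opens to 87 mm and grips with 3 to 60 N. Pads are 19 mm wide; open, the fingers measure 117 mm over their backs; the gripper's body (75 mm by 190 mm) begins 51 mm behind the grasp point.
Start: joints at [-63.65, 18.392, -4.016, 83.108, 1.295, 78.541, -3.26], TCP at [0.28, 0.586, 0.405] pointing down, gripper open.
Joint ranges: [-163.93, 163.93], [-17.29, 119.83], [-79.2, 71.16], [3.27, 140.29], [-89.18, 269.18], [5.43, 117.66], [-154.24, 154.24]. Speed limits (degrees/s): [147.25, 147.25, 180, 180, 180, 180, 180].

INTERFACE

Orientations are given as [roll, pitch, yaw] about the fixed x, y, z axes, in that order (R = Rz(yaw) Ry(pitch) Rx(roll)).
In Python, from cell import status, cams, env, outline_of, landmark_of gives the robot as it stands. The module is installed in compiled form; this text tells all that it offers.
- The arm moves only by the tool jog_arm, never from a script. Its argument "rows" is a list of rows, each a list of 7 numbers: the closure, from 0 (fully open) to 1 (shut), then the shift along the tool's x, y, z in m, then the turn, a rotation vector about the tool's x, y, z in degrees. A call has 1 to 12 rows; each row shifts and turns the commanded pose from where the row before left it, along the tool's axes as they then stand; what a row does not reach is not made up. A row lasts 1/12 s, in which the tool goes at most 41.7 mm and 7.16 degrees, less where a joint would pass 70% of its speed; a pose out of reach is approached as far as the arm can. A call with a gripper value outside its range is refused whole. The fingers move at their own pace and stop on an object; "grip_force" is the grip in N (left out, the last holds). Time passes only in rows, so rows that do not move let the fingers close. It gives the time, the measured TCP pose, the force and the opening at its end, in the units of the state.
- status.get_obs(): the state, without advancing time (a new reading comes with each control period).
- cams.read_camera(name): name is "scene" or "top"; returns (picture, depth): 420x560x3 uint8, red, green, blue; 420x560 float32, m along the optical axis (not along the pixel's ray), 0 where there is no reading.
- cams.camera_params(name): a dict with "vfov" (degrees; the focal length in pixels is half the picture's height over the tangent of half this angle, whatever the lens; pixels are square), "cx", "cy" (the principal point, pixels), "k1" (the pictures are not rectified: a ray, as slopes to the right and down, at radius r is drawn at 1 + k1 r^2 times it, then the intrinsics apply), "eye" and "attitude" of the camera in the world. Camera axes: x right, y up, looking along -z (the intrinsics and any distortion apply to the point x, -y, -z); pixel columns grow to the right and rows downward; lengths in m; the calibration is good to about 2 mm. A picture is of the moment at which its call begins. camera_params takes no time and is no camera call.
- env.sign_off(): hands the job in, once; it reports no verdict.
Trained networks look in the newest picture that a camera, given by its name, has taken for a name from the list of things; names that differ only in an ending like _2 or _b are one class to them, and where a whole thing is asked for, a point or a joint stands for the part that bears it (a point fixed in the world has none). Each returns a list of dicts, best first, with "conf" (0 to 1); they miss things now and then, are a little off and sometimes report something else, mostly with a low value. They report only what shows in the picture. A call takes as long as a camera call.
- outline_of(camera, name): "pixels" (420x560 bool, what is visible of it) and "box" ([left, top, right, bottom] in pixels, round what is visible of it).
- landmark_of(camera, name): "position" ([row, column] in pixels: a listed point, or the origin of a listed thing).
The state is a dict: "time_s": time; "qpos": joint angles; "joint_velocities": joint speeds; "effort": joint torques, N m; "tool_pos": TCP position; "tool_rot": TCP orientation; "force": force on the tool from outside, world axes, zero at the start; "wrist_torque": the same for the moment, N m; "grip_width": finger opening in m.
Only numpy, scipy, OpenCV 4.12 (cv2) and the standard library are available. Lean on these libraries where they do the work, as an engineer would, in place of code of your own. Each camera call takes 0.05 s, during which the arm holds its last target. There are 200 camera calls.

## Working session

There is one attempt and no reset: what is moved stays moved. The work goes in short steps, Python scripts to look and compute and a tool call to move; the robot and the scene stay as the last step left them, time stands still between calls to the robot, and variables do not carry over. Pictures are saved under pics/ and viewed, about 8 in all and at most 12, crops included, and the job is handed in when it is done.

Besides the shell and the picture viewer there is one more tool, called after "Call:" by a JSON object that holds its "op" and its "data". jog_arm: Moves the arm, as the interface text tells. Its arguments: {"type":"object","properties":{"rows":{"type":"array"},"grip_force":{"type":"number"}},"required":["rows"]}

```bash
mkdir -p pics
cat > h.py <<'E'
import numpy as np, cv2
from scipy.spatial.transform import Rotation as R
from cell import status, cams, env, outline_of, landmark_of
def cam(n):
    p=cams.camera_params(n); f=210/np.tan(np.radians(p['vfov'])/2); return p,f
def att(p):
    a=np.array(p['attitude'],float)
    if a.shape==(3,3): return a
    if a.shape==(3,): return R.from_euler('xyz',a,degrees=True).as_matrix()
    raise Exception(str(a))
def ray(n,row,col):
    p,f=cam(n); d=np.array([(col-p['cx'])/f,(row-p['cy'])/f]); s=d.copy()
    for _ in range(20): s=d/(1+p['k1']*(s@s))
    return np.array(p['eye']), att(p)@np.array([s[0],-s[1],-1.])
def at_z(n,row,col,z):
    e,d=ray(n,row,col); return e+d*(z-e[2])/d[2]
def at_depth(n,row,col,dep):
    e,d=ray(n,row,col); return e+d*dep
def proj(n,P):
    p,f=cam(n); c=att(p).T@(np.array(P)-p['eye']); s=np.array([c[0],-c[1]])/-c[2]
    s=s*(1+p['k1']*(s@s)); return p['cy']+f*s[1], p['cx']+f*s[0]
def tri(a,b):
    (e1,d1),(e2,d2)=a,b
    A=np.stack([d1,-d2],1); t=np.linalg.lstsq(A,e2-e1,rcond=None)[0]
    p,q=e1+t[0]*d1,e2+t[1]*d2; return (p+q)/2,np.linalg.norm(p-q)
E
python3 - <<'E'
from h import *
np.set_printoptions(precision=4,suppress=True)
for n in ('scene','top'):
    print(cams.camera_params(n))
ims=[]
L={}
for n in ('scene','top'):
    im,d=cams.read_camera(n); cv2.imwrite(f'pics/{n}0.png',im[:,:,::-1])
    for t in ['flask_mid','flask_cap','cradle','cradle_stop','cradle_seat','jog_box','jog_top','flask_black_mid','flask_white_mid','beaker','tray','adapter','driver']:
        r=landmark_of(n,t)
        for x in r[:2]:
            L.setdefault(t,{}).setdefault(n,x['position']); print(n,t,np.round(x['position'],1),round(x['conf'],2))
for t,v in L.items():
    if len(v)==2: print(t,*tri(ray('scene',*v['scene']),ray('top',*v['top'])))
print(status.get_obs())
E
```

```text
{'vfov': 45.37906687138988, 'cx': 287.0066175078767, 'cy': 207.1711451290698, 'k1': -0.07729406355592815, 'eye': array([1.2639, 0.5294, 0.9825]), 'attitude': array([ 42.2305,   0.5719, 127.3845])}
{'vfov': 47.885332565633796, 'cx': 279.73454829441613, 'cy': 202.65524912106252, 'k1': -0.0336832275963998, 'eye': array([0.3787, 0.0374, 1.3634]), 'attitude': array([ 11.3753,  -0.3399, -89.6044])}
scene flask_mid [211.1 345.4] 0.58
scene flask_mid [157.7 192.7] 0.29
scene flask_cap [201.1 346.8] 0.57
scene cradle [157.5 194.6] 0.78
scene cradle_stop [151.9 175.2] 0.75
scene cradle_seat [205.8 252.5] 0.74
scene cradle_seat [135.6 195.3] 0.66
scene jog_box [209.  254.5] 0.98
scene jog_box [156.4 193.6] 0.66
scene jog_top [183.1 255.4] 0.75
scene flask_black_mid [241.6 402.2] 0.84
scene flask_white_mid [261.  467.3] 0.68
scene beaker [245.5 220. ] 0.7
scene tray [298.3 326.8] 0.73
scene tray [150.  174.9] 0.2
scene adapter [263.9 258.7] 0.71
scene adapter [198.2 344.7] 0.65
scene driver [198.2 167.9] 0.56
top flask_mid [234.  239.6] 0.58
top flask_cap [230.6 237.7] 0.76
top cradle [227.7 414
[... 938 characters left out ...]
3290614613441007
tray [ 0.6127  0.0099 -0.2655] 0.2613848214681044
adapter [ 0.631  -0.2849 -0.2429] 0.37137651677915456
driver [ 0.7294 -0.2886  0.005 ] 0.009476498140974633
{'time_s': 1.4, 'qpos': array([-63.6492,  18.3925,  -4.0156,  83.1042,   1.2957,  78.5433,
        -3.2592]), 'joint_velocities': array([-0.1014,  0.0017,  0.0179,  0.0855,  0.0609, -0.0376,  0.0077]), 'effort': array([ -0.0003, -49.1093,  -0.4034, -31.2769,  -0.0638,   0.0337,
         0.    ]), 'tool_pos': array([0.2803, 0.5865, 0.4048]), 'tool_rot': array([179.9965,  -0.0052,  64.4584]), 'force': array([-0.3309,  0.6365, -0.0869]), 'wrist_torque': array([ 0.0171,  0.0283, -0.0155]), 'grip_width': 0.08689943193722764}
```

View pics/scene0.png

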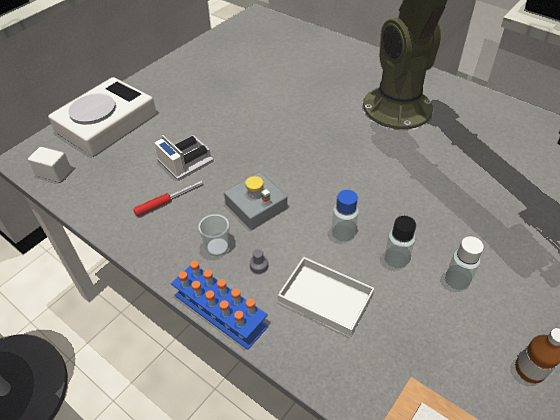

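View pics/top0.png

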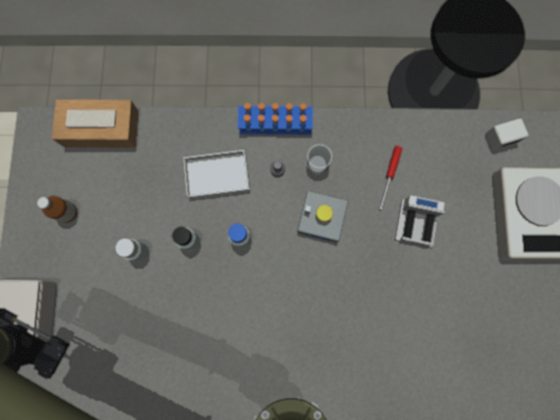

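```bash
cat >> h.py <<'E'
def cloud(n,box=None):
    im,d=cams.read_camera(n); p,f=cam(n)
    rr,cc=np.mgrid[0:420,0:560]
    pts=np.stack([cc,rr],-1).reshape(-1,1,2).astype(float)
    dd=np.stack([(cc-p['cx'])/f,(rr-p['cy'])/f],-1); s=dd.copy()
    for _ in range(15): s=dd/(1+p['k1']*(s**2).sum(-1,keepdims=True))
    D=np.stack([s[...,0],-s[...,1],-np.ones_like(s[...,0])],-1)@att(p).T
    W=np.array(p['eye'])+D*d[...,None]; W[d<=0]=np.nan
    return im,W
E
python3 - <<'E'
from h import *
np.set_printoptions(precision=4,suppress=True)
for n in ('scene','top'):
    im,W=cloud(n); np.savez(f'{n}0.npz',im=im,W=W)
    hsv=cv2.cvtColor(im,cv2.COLOR_RGB2HSV).astype(int); H,S,V=hsv[...,0],hsv[...,1],hsv[...,2]
    print(n,'bench z',np.nanmedian(W[...,2][(abs(W[...,0]-.45)<.05)&(abs(W[...,1]+.1)<.1)]))
    def near(x,y,r): return (np.hypot(W[...,0]-x,W[...,1]-y)<r)
    def rep(t,m):
        P=W[m]; print(n,t,len(P),'med',np.median(P,0),'mid xy',(np.percentile(P,2,axis=0)+np.percentile(P,98,axis=0))/2,'ext',np.ptp(P,axis=0))
    blue=near(.55,.145,.08)&(S>120)&(abs(H-112)<15)
    rep('cap',blue); rep('captop',blue&(W[...,2]>.128))
    y=near(.61,-.1,.1)&(S>110)&(abs(H-27)<8); rep('yellow',y); rep('ytop',y&(W[...,2]>.086))
    g=near(.61,-.1,.1)&(W[...,2]>.088)&~y&(S<70); rep('post',g)
    j=near(.61,-.1,.1)&(abs(W[...,2]-.05)<.006); rep('jogbox',j)
    if j.sum()>20: print(cv2.minAreaRect((W[j][:,:2]*1000).astype(np.float32)))
    c=near(.58,-.355,.11)
    for lo,hi in ((.078,.09),(.07,.08),(.043,.05)):
        m=c&(W[...,2]>lo)&(W[...,2]<hi)
        if m.sum()>10: rep(f'cradle {lo}',m); print(cv2.minAreaRect((W[m][:,:2]*1000).astype(np.float32)))
    m=c&(V<50)&(W[...,2]>.03)&(W[...,2]<.052); rep('dark',m)
    m=c&(W[...,2]>.015); print(cv2.minAreaRect((W[m][:,:2]*1000).astype(np.float32)))
    u=cv2.cvtColor(im,cv2.COLOR_RGB2BGR)
    a,b=(slice(120,190),slice(135,225)) if n=='scene' else (slice(185,255),slice(380,470))
    c2,d2=(slice(165,235),slice(210,300)) if n=='scene' else (slice(185,255),slice(285,375))
    rowi=np.hstack([cv2.resize(u[a,b],None,fx=4,fy=4,interpolation=2),cv2.resize(u[c2,d2],None,fx=4,fy=4,interpolation=2)])
    cv2.imwrite(f'pics/c_{n}.png',rowi)
cv2.imwrite('pics/c.png',np.vstack([cv2.imread('pics/c_scene.png'),cv2.imread('pics/c_top.png')]))
E
```

```text
scene bench z -0.00043716027459639317
scene cap 397 med [0.5565 0.1513 0.1327] mid xy [0.5508 0.1485 0.1203] ext [0.0511 0.0457 0.0378]
scene captop 257 med [0.5496 0.1478 0.1342] mid xy [0.5495 0.1472 0.1335] ext [0.0502 0.0457 0.01  ]
scene yellow 217 med [ 0.6126 -0.0837  0.0909] mid xy [ 0.6067 -0.0972  0.0731] ext [0.09   0.1084 0.094 ]
scene ytop 189 med [ 0.6114 -0.0847  0.0913] mid xy [ 0.6105 -0.0849  0.0909] ext [0.0458 0.0439 0.0109]
scene post 35 med [ 0.6206 -0.0395  0.0927] mid xy [ 0.612  -0.0502  0.0932] ext [0.037  0.0404 0.0085]
scene jogbox 1190 med [ 0.628  -0.0755  0.0493] mid xy [ 0.611  -0.0844  0.0494] ext [0.1403 0.1438 0.012 ]
((608.3323364257812, -85.71998596191406), (125.30024719238281, 121.91362762451172), 77.26002502441406)
scene cradle 0.078 116 med [ 0.6311 -0.3743  0.0813] mid xy [ 0.6369 -0.3695  0.0823] ext [0.0495 0.1006 0.0118]
((636.9820556640625, -372.369140625), (101.81231689453125, 32.16094207763672), 78.29158782958984)
scene cradle 0.07 290 med [ 0.6412 -0.3681  0.0759] mid xy [ 0.6407 -0.373   0.0753] ext [0.0525 0.1071 0.0097]
((639.1191406
[... 1393 characters left out ...]
927551269531), (99.59125518798828, 32.963905334472656), 77.92604064941406)
top cradle 0.07 311 med [ 0.6397 -0.3768  0.0761] mid xy [ 0.6375 -0.3768  0.0754] ext [0.0515 0.1054 0.0099]
((637.8958740234375, -376.97161865234375), (101.02274322509766, 35.84684753417969), 77.92604064941406)
top cradle 0.043 317 med [ 0.5825 -0.3698  0.0459] mid xy [ 0.5817 -0.3646  0.0465] ext [0.131  0.1073 0.0069]
((594.089111328125, -366.4522399902344), (98.47236633300781, 118.17281341552734), 77.0205078125)
top dark 378 med [ 0.586  -0.3768  0.045 ] mid xy [ 0.584  -0.3635  0.0435] ext [0.0889 0.0924 0.0194]
((600.3623657226562, -339.5481262207031), (163.8754119873047, 124.76104736328125), 79.67790222167969)
```

View pics/c.png

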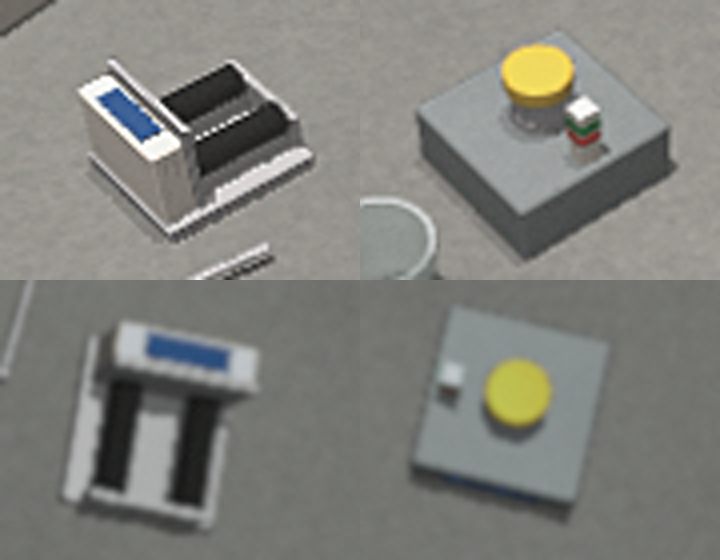

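```bash
cat >> h.py <<'E'
from scipy.spatial.transform import Slerp
def pose():
    o=status.get_obs(); return np.array(o['tool_pos']),R.from_euler('xyz',o['tool_rot'],degrees=True),o
def frame(az,down,side):  # tool z: azimuth az, down deg below horizontal; x horizontal left(+1)/right(-1)
    a,d=np.radians([az,down]); z=np.array([np.cos(d)*np.cos(a),np.cos(d)*np.sin(a),-np.sin(d)])
    x=side*np.array([-np.sin(a),np.cos(a),0]); return R.from_matrix(np.stack([x,np.cross(z,x),z],1))
def rows(p1,R1,clo,N=None,start=None,vmax=.035,wmax=6.5):
    p0,R0=start if start else pose()[:2]
    rv=(R0.inv()*R1).as_rotvec(); ang=np.degrees(np.linalg.norm(rv))
    N=N or int(np.ceil(max(np.linalg.norm(p1-p0)/vmax,ang/wmax,1)))
    out=[];p,q=p0,R0
    for i in range(N):
        f=(i+1)/N; pt=p0+(p1-p0)*f; qt=R0*R.from_rotvec(rv*f)
        s=np.round(q.inv().apply(pt-p),4); t=np.round((q.inv()*qt).as_rotvec(degrees=True),2)
        out.append([clo]+[float(v) for v in s]+[float(v) for v in t])
        p=p+q.apply(s); q=q*R.from_rotvec(t,degrees=True)
    print(N,'rows; end',np.round(p,4))
    for i in range(0,N,12): print(str(out[i:i+12]).replace(' ',''))
    return p,q
G=.164
E
python3 - <<'E'
from h import *
P=np.array([.548,.145,.118]); Rg=frame(14.8,45,1); z=Rg.as_matrix()[:,2]
rows(P-z*(G+.10),Rg,0,vmax=.041,wmax=7.1)
E
```

```text
13 rows; end [0.3675 0.0973 0.3047]
[[0,-0.0311,0.0223,0.0077,-3.31,1.22,-2.94],[0,-0.0323,0.0202,0.0083,-3.32,1.21,-2.94],[0,-0.0334,0.018,0.0086,-3.31,1.22,-2.94],[0,-0.0346,0.0157,0.0089,-3.32,1.22,-2.94],[0,-0.0355,0.0135,0.009,-3.31,1.22,-2.94],[0,-0.0362,0.0111,0.009,-3.31,1.21,-2.94],[0,-0.037,0.0086,0.0088,-3.32,1.22,-2.94],[0,-0.0376,0.0063,0.0084,-3.31,1.22,-2.94],[0,-0.038,0.0039,0.0078,-3.32,1.21,-2.94],[0,-0.0383,0.0015,0.0073,-3.31,1.22,-2.93],[0,-0.0384,-0.0009,0.0064,-3.32,1.22,-2.94],[0,-0.0385,-0.0032,0.0055,-3.31,1.22,-2.94]]
[[0,-0.0383,-0.0055,0.0044,-3.31,1.21,-2.94]]
```

Call:
{"op": "jog_arm", "data": {"rows": [[0,-0.031,0.022,0.008,-3.3,1.2,-2.9],[0,-0.032,0.02,0.008,-3.3,1.2,-2.9],[0,-0.033,0.018,0.009,-3.3,1.2,-2.9],[0,-0.035,0.016,0.009,-3.3,1.2,-2.9],[0,-0.035,0.014,0.009,-3.3,1.2,-2.9],[0,-0.036,0.011,0.009,-3.3,1.2,-2.9],[0,-0.037,0.009,0.009,-3.3,1.2,-2.9],[0,-0.038,0.006,0.008,-3.3,1.2,-2.9],[0,-0.038,0.004,0.008,-3.3,1.2,-2.9],[0,-0.038,0.002,0.007,-3.3,1.2,-2.9],[0,-0.038,-0.001,0.006,-3.3,1.2,-2.9],[0,-0.038,-0.003,0.005,-3.3,1.2,-2.9]], "grip_force": 45}}

```text
time_s: 2.5
tool_pos: [0.3731, 0.1959, 0.3096]
tool_rot: [142.6, -2.0, 98.2]
force: [1.2, 0.8, -0.1]
grip_width: 0.0872
```

Run:
```python
from h import *
o=pose()[2]; print(o['time_s'],np.round(o['qpos'],1),np.round(o['tool_pos'],3),np.round(o['tool_rot'],1))
P=np.array([.548,.145,.118]); Rg=frame(14.8,45,1); z=Rg.as_matrix()[:,2]
print(Rg.as_euler('xyz',degrees=True))
rows(P-z*(G+.10),Rg,0)
```

```text
2.5 [-27.1 -17.3  -9.9 134.9  25.9  30.6  41.4] [0.373 0.196 0.31 ] [142.6  -2.   98.2]
[135.    0.  104.8]
3 rows; end [0.3675 0.0973 0.3047]
[[0,-0.0323,-0.0055,-0.0036,-2.49,0.94,-2.09],[0,-0.032,-0.0065,-0.0043,-2.5,0.93,-2.09],[0,-0.0317,-0.0075,-0.0052,-2.49,0.94,-2.08]]
```

```bash
cat > fk.py <<'E'
import numpy as np, itertools
from scipy.spatial.transform import Rotation as R
from scipy.optimize import least_squares
D=[([-63.6492,18.3925,-4.0156,83.1042,1.2957,78.5433,-3.2592],[.2803,.5865,.4048],[179.9965,-.0052,64.4584])]
from h import status
o=status.get_obs(); D.append((o['qpos'],o['tool_pos'],o['tool_rot']))
AX='zyzyzyz'
def Rs(q,s): 
    out=[R.identity()]
    for a,v,k in zip(AX,q,s): out.append(out[-1]*R.from_euler(a,v*k,degrees=True))
    return out
if __name__=='__main__':
    res=[]
    for s in itertools.product([1,-1],repeat=7):
        e=[(R.from_euler('xyz',r,degrees=True).inv()*Rs(q,s)[-1]) for q,p,r in D]
        c=(e[0].inv()*e[1]).magnitude()
        res.append((np.degrees(c),s,np.round(e[0].as_euler('xyz',degrees=True),1)))
    res.sort(key=lambda t:t[0])
    for r in res[:4]: print(r)
    s=res[0][1]
    def f(x):
        h,e1,L1,e2,L2,e3,d,e0=x; r=[]
        for q,p,_ in D:
            M=Rs(q,s); P=np.array([0,0,h])+M[1].apply([e0,0,0])+M[3].apply([e1,0,L1])+M[5].apply([e2,0,L2])+M[7-1].apply([e3,0,d])
            r+=list(P-p)
        return np.array(r+list(.01*(x-np.array([.33,0,.4,0,.4,0,.15,0]))))
    for k in range(1):
        z=least_squares(f,[.33,0,.4,0,.4,0,.15,0]); print(np.round(z.x,3),np.abs(z.fun[:-8]).max())
E
python3 fk.py
```

```text
(np.float64(4.31676909359259e-05), (-1, 1, -1, 1, -1, 1, -1), array([   0.,    0., -180.]))
(np.float64(13.414232974638532), (-1, 1, 1, 1, -1, 1, -1), array([ 2.500e+00, -1.000e-01, -1.724e+02]))
(np.float64(25.38837032797568), (1, 1, -1, -1, -1, -1, 1), array([ -5.4,  36.4, -61. ]))
(np.float64(30.37307314039691), (1, 1, 1, 1, 1, 1, -1), array([  0. ,  -0. , -44.6]))
[ 0.126 -0.139  0.45   0.003  0.237 -0.048  0.143  0.361] 0.0008491552114133771
```

Run:
```python
from h import *
P=np.array([.548,.145,.118]); Rg=frame(14.8,60,1); z=Rg.as_matrix()[:,2]
rows(P-z*(G+.08),Rg,0,vmax=.041,wmax=7.1)
```

```text
3 rows; end [0.4301 0.1138 0.3293]
[[0,-0.0295,0.0164,0.003,2.5,0.66,-2.19],[0,-0.0302,0.0154,0.002,2.5,0.65,-2.19],[0,-0.0308,0.0144,0.0009,2.5,0.66,-2.2]]
```

Call:
{"op": "jog_arm", "data": {"rows": [[0,-0.03,0.016,0.003,2.5,0.7,-2.2],[0,-0.03,0.015,0.002,2.5,0.7,-2.2],[0,-0.031,0.014,0.001,2.5,0.7,-2.2],[0,0,0,0,0,0,0]]}}

```text
time_s: 2.83
tool_pos: [0.4235, 0.1174, 0.3268]
tool_rot: [149.1, -0.2, 102.9]
force: [-0.1, 0.4, 0.3]
grip_width: 0.0872
```

```bash
cat > log.py <<'E'
import json,sys
from h import status
o=status.get_obs(); r=[list(map(float,o[k])) for k in('qpos','tool_pos','tool_rot')]
open('log.jsonl','a').write(json.dumps(r)+'\n'); print(o['time_s'],[[round(v,3) for v in a] for a in r],o['grip_width'],o['force'].round(1))
E
sed -i "s/^o=status.*/import json;D+=[([-27.1,-17.3,-9.9,134.9,25.9,30.6,41.4],[.373,.196,.31],[142.6,-2,98.2])]+[tuple(json.loads(l)) for l in open('log.jsonl')]/" fk.py
python3 log.py; python3 fk.py
```

```text
2.8333 [[-32.125, -16.137, 10.075, 130.281, 12.255, 35.559, 73.088], [0.424, 0.117, 0.327], [149.14, -0.217, 102.901]] 0.08718421065169028 [-0.1  0.4  0.3]
(np.float64(0.07242374618694816), (-1, 1, -1, 1, -1, 1, -1), array([   0.,    0., -180.]))
(np.float64(13.421791742152914), (-1, 1, 1, 1, -1, 1, -1), array([ 2.500e+00, -1.000e-01, -1.724e+02]))
(np.float64(25.40876913719887), (1, 1, -1, -1, -1, -1, 1), array([ -5.4,  36.4, -61. ]))
(np.float64(30.436247902567168), (1, 1, 1, 1, 1, 1, -1), array([  0. ,  -0. , -44.6]))
[ 0.193 -0.416  1.018 -0.065  0.437 -0.257  0.862  0.026] 0.009944928366942662
```

Run:
```python
from h import *
s=rows(np.array([.48,.0,.33]),frame(50,50,1),0,vmax=.041,wmax=7.1)
rows(np.array([.52,-.04,.28]),frame(75,40,1),0,start=s,vmax=.041,wmax=7.1)
```

```text
6 rows; end [ 0.48 -0.    0.33]
[[0,-0.0212,0.0044,0.0019,-1.46,3.56,-5.06],[0,-0.0215,0.0026,0.0007,-1.46,3.56,-5.07],[0,-0.0217,0.0006,-0.0006,-1.45,3.56,-5.06],[0,-0.0216,-0.0013,-0.002,-1.46,3.56,-5.06],[0,-0.0213,-0.0031,-0.0033,-1.46,3.56,-5.07],[0,-0.0206,-0.0049,-0.0048,-1.46,3.56,-5.06]]
4 rows; end [ 0.52 -0.04  0.28]
[[0,-0.0141,-0.009,0.0088,-2.46,4.42,-4.43],[0,-0.014,-0.0104,0.0073,-2.46,4.43,-4.42],[0,-0.0136,-0.0117,0.0057,-2.46,4.42,-4.43],[0,-0.013,-0.013,0.0042,-2.46,4.43,-4.42]]
```

Call:
{"op": "jog_arm", "data": {"rows": [[0,-0.021,0.004,0.002,-1.5,3.6,-5.1],[0,-0.021,0.003,0.001,-1.5,3.6,-5.1],[0,-0.022,0.001,-0.001,-1.5,3.6,-5.1],[0,-0.022,-0.001,-0.002,-1.5,3.6,-5.1],[0,-0.021,-0.003,-0.003,-1.5,3.6,-5.1],[0,-0.021,-0.005,-0.005,-1.5,3.6,-5.1]]}}

```text
time_s: 3.33
tool_pos: [0.4492, 0.0469, 0.3263]
tool_rot: [144.1, -1.3, 127.5]
force: [-0.7, -0.4, -0.1]
grip_width: 0.087
```

```bash
python3 log.py
```

```text
3.3333 [[-39.047, -16.405, 34.108, 129.324, -18.886, 35.93, 136.062], [0.449, 0.047, 0.326], [144.114, -1.324, 127.542]] 0.08702895174709437 [-0.7 -0.4 -0.1]
```

Call:
{"op": "jog_arm", "data": {"rows": [[0,-0.014,-0.009,0.009,-2.5,4.4,-4.4],[0,-0.014,-0.01,0.007,-2.5,4.4,-4.4],[0,-0.014,-0.012,0.006,-2.5,4.4,-4.4],[0,-0.013,-0.013,0.004,-2.5,4.4,-4.4]]}}

```text
time_s: 3.67
tool_pos: [0.4793, 0.0547, 0.3223]
tool_rot: [141.3, -3.5, 142.4]
force: [1.3, 0.7, 0.5]
grip_width: 0.0868
```

```bash
python3 log.py
cat > fit.py <<'E'
from fk import *
s=(-1,1,-1,1,-1,1,-1); DD=[D[0]]+D[2:]
def fkp(x,q):
    M=Rs(q,s); x=np.array(x)
    P=np.array([0,0,x[0]])
    for i,(a,b) in zip((1,2,3,4,5,6),((1,None),(2,None),(3,4),(5,None),(6,7),(8,9))):
        P=P+M[i].apply([x[a],0,x[b] if b else 0])
    return P,M[7]*R.from_euler('z',180,degrees=True)
def f(x): return np.concatenate([ (fkp(x,q)[0]-p) for q,p,_ in DD]+[1e-3*(x-x0)])
x0=np.array([.33,0,0,0,.4,0,0,.4,0,.1])
if __name__=='__main__':
    z=least_squares(f,x0); print(np.round(z.x,3),np.abs(z.fun[:-10]).reshape(-1,3).round(4).max(1))
    np.save('kin.npy',z.x)
E
python3 fit.py
```

```text
3.6667 [[-69.082, -17.288, 65.092, 124.625, -23.463, 41.506, 154.241], [0.479, 0.055, 0.322], [141.291, -3.457, 142.392]] 0.08682858984018596 [1.3 0.7 0.5]
[-0.116  0.083 -0.054 -0.693  0.839 -0.554  0.307  0.302 -0.666  0.693] [0.0014 0.0047 0.0057 0.0011]
```

Call:
{"op": "jog_arm", "data": {"rows": [[0,0,0,0,0,0,0],[0,0,0,0,0,0,0]]}}

```text
time_s: 3.83
tool_pos: [0.4795, 0.0596, 0.3246]
tool_rot: [141.1, -3.3, 142.8]
force: [-0.8, 0.2, 0.1]
grip_width: 0.0868
```

```bash
python3 log.py
cat >> fit.py <<'E'
    lo=np.array([.1,-.12,-.12,-.12,.2,-.12,-.12,.2,-.12,.05]);hi=np.array([.5,.12,.12,.12,.6,.12,.12,.6,.12,.35])
    for i in range(1,2):
        z=least_squares(f,x0,bounds=(lo,hi)); print(np.round(z.x,3),np.abs(z.fun[:-10]).reshape(-1,3).round(4).max(1))
    # y offsets too
    def g(y):
        r=[]
        for q,p,_ in DD:
            M=Rs(q,s); P=fkp(y[:10],q)[0]+sum(M[i].apply([0,v,0]) for i,v in zip((1,3,5,6),y[10:])); r.append(P-p)
        return np.concatenate(r+[1e-2*(y-np.r_[x0,0,0,0,0])])
    z=least_squares(g,np.r_[x0,0,0,0,0]); print(np.round(z.x,3),np.abs(z.fun[:-14]).reshape(-1,3).round(4).max(1))
E
python3 fit.py
```

```text
3.8333 [[-69.154, -17.253, 64.524, 124.509, -23.552, 41.417, 154.125], [0.48, 0.06, 0.325], [141.119, -3.276, 142.804]] 0.08676537582310156 [-0.8  0.2  0.1]
[-0.108  0.091 -0.064 -0.693  0.84  -0.549  0.31   0.297 -0.673  0.698] [0.0015 0.0047 0.0057 0.0019 0.0008]
[ 0.1    0.101 -0.103 -0.017  0.6   -0.12   0.029  0.396 -0.067  0.313] [0.0192 0.0069 0.0121 0.0031 0.0028]
[ 0.274 -0.002  0.     0.027  0.418  0.004  0.015  0.523  0.014  0.134
 -0.016 -0.014  0.001  0.001] [0.0001 0.0001 0.0002 0.0001 0.0001]
```

```bash
cat > ik.py <<'E'
from fit import *
from h import frame
LO=np.array([-163.93,-17.29,-79.2,3.27,-89.18,5.43,-154.24]);HI=np.array([163.93,119.83,71.16,140.29,269.18,117.66,154.24])
x0y=np.r_[x0,0,0,0,0]
def fky(y,q):
    M=Rs(q,s); P=fkp(y[:10],q)[0]+sum(M[i].apply([0,v,0]) for i,v in zip((1,3,5,6),y[10:])); return P,M[7]*R.from_euler('z',180,degrees=True)
def g(y): return np.concatenate([fky(y,q)[0]-p for q,p,_ in DD]+[1e-2*(y-x0y)])
Y=least_squares(g,x0y).x
NOM=np.array([-20,15,0,85,0,75,0.])
def ik(p,Rt,seeds=8,m=2,start=None,reg=1e-3,rng=np.random.default_rng(0)):
    best=None
    for k in range(seeds):
        q0=start if (k==0 and start is not None) else np.clip(NOM+rng.normal(size=7)*[40,20,30,25,60,25,90],LO+m+1,HI-m-1)
        def F(q):
            P,M=fky(Y,q); return np.r_[(P-p)*20,(M.inv()*Rt).as_rotvec()*5,reg*(q-(start if start is not None else q0))]
        r=least_squares(F,np.clip(q0,LO+m+.1,HI-m-.1),bounds=(LO+m,HI-m),max_nfev=60)
        P,M=fky(Y,r.x); e=np.linalg.norm(P-p)*1000+np.degrees((M.inv()*Rt).magnitude())
        sc=e+ .01*np.abs(r.x-(start if start is not None else r.x)).max()
        if best is None or sc<best[0]: best=(sc,e,r.x)
        if start is None and e<1: break
    return best[1],best[2]
E
cat > scan.py <<'E'
from ik import *
G=.164; P=np.array([.548,.145,.118]); yaw=-12.1; c=np.array([np.cos(np.radians(yaw)),np.sin(np.radians(yaw)),0])
C=np.array([.578,-.362,0]); Q=C-.072*c+[0,0,.066]
for a in (45,55,65,75):
  for side in (1,-1):
    Rp=frame(yaw,a,side); z=Rp.as_matrix()[:,2]
    pl=[ik(Q-z*G+[0,0,dz],Rp) for dz in (0,.12)]
    print('PLACE a',a,'side',side,[round(p[0],1) for p in pl],pl[0][1].round(),flush=True)
    for az in (15,45,75,105):
        Rg=frame(az,90-a,-side); zz=Rg.as_matrix()[:,2]
        pk=[ik(P-zz*(G+b),Rg) for b in (0,.07)]
        print('   pick az',az,[round(p[0],1) for p in pk],pk[0][1].round(),flush=True)
E
time timeout 500 python3 scan.py
```

```text
PLACE a 45 side 1 [np.float64(0.4), np.float64(0.3)] [114.  34. -77. 126.  48.   9.  83.]
   pick az 15 [np.float64(0.6), np.float64(24.1)] [ 46.  -9. -58. 137. -74.   7. -19.]
   pick az 45 [np.float64(0.2), np.float64(0.1)] [ 42.   3. -41. 131. -68.  31.  12.]
   pick az 75 [np.float64(0.1), np.float64(0.1)] [-25.  14.  33. 119. -64.  62.  31.]
   pick az 105 [np.float64(0.0), np.float64(0.0)] [  6.  25.  -3. 100. -42.  76.  37.]
PLACE a 45 side -1 [np.float64(0.4), np.float64(0.3)] [ 15.  11.  31. 132. 264.  27.  28.]
   pick az 15 [np.float64(1.1), np.float64(24.1)] [-26.  -7.   2. 138.  58.   7.  26.]
   pick az 45 [np.float64(15.0), np.float64(21.5)] [ -67.    2.   69.  136.  -84.   34. -152.]
   pick az 75 [np.float64(0.1), np.float64(60.6)] [  -2.   13.    8.  118.  -58.   58. -152.]
   pick az 105 [np.float64(0.1), np.float64(0.0)] [ -10.   26.   16.  101.  -49.   80. -138.]
PLACE a 55 side 1 [np.float64(0.6), np.float64(0.1)] [ 61.  11. -21. 122. -38.  21. 152.]
   pick az 15 [np.float64(35.8), np.float64(62.4)] [ 49. -10. -62. 138. -87.   7.  -7.]
   pick az 45 [np.float64
[... 1835 characters left out ...]
 69. -73. 138. -87.  12.  85.]
   pick az 75 [np.float64(0.0), np.float64(0.1)] [ 47.  35. -34. 117. -67.  64.  52.]
   pick az 105 [np.float64(0.0), np.float64(0.0)] [  8.  41.   3.  96. -62.  97.  52.]
PLACE a 75 side -1 [np.float64(0.0), np.float64(0.1)] [ 31.  16.   5. 109. -10.  42. -60.]
   pick az 15 [np.float64(81.3), np.float64(135.9)] [ 64.  83. -76. 138. 176.  59.  -7.]
   pick az 45 [np.float64(0.7), np.float64(14.1)] [ 90.  69. -73. 138. -87.  11. -95.]
   pick az 75 [np.float64(0.1), np.float64(0.0)] [   1.   29.   14.  120.  -87.   82. -123.]
   pick az 105 [np.float64(0.1), np.float64(0.1)] [  45.   52.  -42.   93.  -35.   82. -143.]
real	0m37.891s
user	0m38.410s
sys	0m0.097s
```

```bash
cat >> h.py <<'E'
def path(keys,clo,start=None,vmax=.04,wmax=7.1,dec=3):
    s=start or pose()[:2]
    for p,q in keys: s=rows(np.array(p),q,clo,start=s,vmax=vmax,wmax=wmax)
    return s
E
python3 - <<'E'
from h import *
Rz=lambda t:R.from_euler('z',t,degrees=True)
K=[([.49,.03,.33],frame(62,48,1)*Rz(82)),([.51,-.02,.32],frame(72,40,1)*Rz(164)),([.54,-.05,.30],frame(82,32,1)*Rz(246)),([.555,-.10,.27],frame(90,25,1)*Rz(325))]
path(K,0)
E
```

```text
11 rows; end [0.49 0.03 0.33]
[[0,-0.0024,-0.0008,-0.0015,0.01,0.44,6.62],[0,-0.0024,-0.0006,-0.0015,0.01,0.43,6.62],[0,-0.0024,-0.0003,-0.0015,0.02,0.44,6.62],[0,-0.0025,0.0001,-0.0015,0.01,0.44,6.63],[0,-0.0024,0.0003,-0.0016,0.01,0.43,6.62],[0,-0.0024,0.0005,-0.0015,0.02,0.44,6.62],[0,-0.0023,0.0009,-0.0016,0.01,0.44,6.62],[0,-0.0021,0.0011,-0.0016,0.01,0.43,6.62],[0,-0.0021,0.0013,-0.0016,0.01,0.44,6.62],[0,-0.0018,0.0016,-0.0017,0.02,0.44,6.63],[0,-0.0016,0.0017,-0.0016,0.01,0.43,6.62]]
11 rows; end [ 0.51 -0.02  0.32]
[[0,-0.0034,0.0033,-0.0014,1.01,0.27,6.8],[0,-0.0031,0.0037,-0.0016,1.02,0.27,6.8],[0,-0.0025,0.0039,-0.0016,1.01,0.27,6.8],[0,-0.0021,0.0042,-0.0016,1.02,0.27,6.8],[0,-0.0016,0.0044,-0.0018,1.01,0.27,6.8],[0,-0.001,0.0045,-0.0018,1.02,0.27,6.8],[0,-0.0005,0.0046,-0.002,1.01,0.28,6.79],[0,0.0001,0.0045,-0.002,1.02,0.27,6.8],[0,0.0006,0.0045,-0.0021,1.01,0.27,6.8],[0,0.0012,0.0043,-0.0022,1.01,0.27,6.8],[0,0.0017,0.0042,-0.0022,1.02,0.27,6.8]]
11 rows; end [ 0.54   -0.0501  0.3   ]
[[0,0.0026,0.0034,-0.0002,0.37,-1.05,6.89],[0,0.003,0.003,-0.0002,0.38,-1.05,6.9],[0
[... 190 characters left out ...]
.37,-1.05,6.9],[0,0.0042,0.0003,-0.0007,0.37,-1.05,6.89],[0,0.0042,-0.0002,-0.0008,0.38,-1.05,6.9],[0,0.0041,-0.0007,-0.0009,0.37,-1.04,6.89],[0,0.004,-0.0012,-0.001,0.37,-1.05,6.89]]
11 rows; end [ 0.555 -0.1    0.27 ]
[[0,0.005,0.0001,-0.0022,-0.84,-0.47,6.82],[0,0.005,-0.0005,-0.0023,-0.85,-0.48,6.81],[0,0.0048,-0.0011,-0.0023,-0.85,-0.47,6.82],[0,0.0047,-0.0016,-0.0023,-0.84,-0.48,6.81],[0,0.0044,-0.0021,-0.0025,-0.85,-0.47,6.82],[0,0.0041,-0.0025,-0.0025,-0.84,-0.48,6.82],[0,0.0038,-0.003,-0.0025,-0.85,-0.47,6.81],[0,0.0034,-0.0034,-0.0027,-0.84,-0.48,6.82],[0,0.0029,-0.0038,-0.0027,-0.85,-0.47,6.81],[0,0.0025,-0.004,-0.0028,-0.84,-0.48,6.82],[0,0.0019,-0.0042,-0.0029,-0.85,-0.47,6.82]]
```

Call:
{"op": "jog_arm", "data": {"rows": [[0,-0.002,0,-0.001,0,0.4,7],[0,-0.002,0,-0.001,0,0.4,7],[0,-0.002,0,-0.001,0,0.4,7],[0,-0.002,0,-0.001,0,0.4,7],[0,-0.002,0,-0.001,0,0.4,7],[0,-0.002,0,-0.001,0,0.4,7],[0,-0.002,0,-0.001,0,0.4,7],[0,-0.002,0.001,-0.001,0,0.4,7],[0,-0.002,0.001,-0.001,0,0.4,7],[0,-0.002,0.001,-0.001,0,0.4,7],[0,-0.002,0.001,-0.001,0,0.4,7],[0,-0.002,0.001,-0.001,0,0.4,7]]}}

```text
time_s: 4.83
tool_pos: [0.4866, 0.0294, 0.3235]
tool_rot: [-177.3, -42.1, 56.8]
force: [-0.0, 0.6, 0.2]
grip_width: 0.0874
```

```bash
python3 log.py
python3 - <<'E'
from h import *
Rz=lambda t:R.from_euler('z',t,degrees=True)
K=[([.51,-.02,.32],frame(72,40,1)*Rz(190)),([.55,-.06,.29],frame(90,25,1)*Rz(290))]
path(K,0)
E
```

```text
4.8333 [[-56.382, -7.61, 61.505, 123.029, -42.61, 50.49, 88.744], [0.487, 0.029, 0.324], [-177.251, -42.14, 56.763]] 0.08741049830250479 [-0.   0.6  0.2]
13 rows; end [ 0.51   -0.0201  0.32  ]
[[0,-0.0018,0.0035,-0.0014,0.94,-0.12,6.84],[0,-0.0014,0.0037,-0.0015,0.95,-0.13,6.84],[0,-0.0009,0.0038,-0.0016,0.94,-0.12,6.84],[0,-0.0005,0.0039,-0.0016,0.94,-0.13,6.83],[0,-0.0,0.0038,-0.0017,0.95,-0.12,6.84],[0,0.0004,0.0039,-0.0017,0.94,-0.13,6.84],[0,0.0009,0.0037,-0.0018,0.95,-0.12,6.84],[0,0.0013,0.0035,-0.0019,0.94,-0.12,6.84],[0,0.0017,0.0033,-0.0019,0.94,-0.13,6.84],[0,0.0021,0.0031,-0.002,0.95,-0.12,6.84],[0,0.0024,0.0028,-0.0021,0.94,-0.13,6.84],[0,0.0027,0.0024,-0.0021,0.94,-0.12,6.83]]
[[0,0.0031,0.0021,-0.0021,0.95,-0.13,6.84]]
13 rows; end [ 0.55 -0.06  0.29]
[[0,0.0043,0.0023,-0.0,-0.49,-1.75,6.85],[0,0.0046,0.0018,-0.0002,-0.49,-1.75,6.85],[0,0.0048,0.0012,-0.0003,-0.49,-1.74,6.85],[0,0.0048,0.0007,-0.0004,-0.49,-1.75,6.85],[0,0.0049,0.0,-0.0005,-0.49,-1.75,6.85],[0,0.0049,-0.0005,-0.0008,-0.49,-1.75,6.86],[0,0.0047,-0.001,-0.0008,-0.49,-1.74,6.85],[0,0.0045,-0.0017,-0.001,-0.49,-1.75,6.85],[0,0.0043,-0.0021,-0.0012,-0.49,-1.75,6.85],[0,0.004,-0.0026,-0.0013,-0.49,-1.75,6.85],[0,0.0035,-0.0031,-0.0015,-0.49,-1.74,6.85],[0,0.0032,-0.0034,-0.0016,-0.49,-1.75,6.85]]
[[0,0.0026,-0.0038,-0.0017,-0.49,-1.75,6.85]]
```

Call:
{"op": "jog_arm", "data": {"rows": [[0,-0.002,0.004,-0.001,0.9,-0.1,6.8],[0,-0.001,0.004,-0.002,0.9,-0.1,6.8],[0,-0.001,0.004,-0.002,0.9,-0.1,6.8],[0,0,0.004,-0.002,0.9,-0.1,6.8],[0,0,0.004,-0.002,0.9,-0.1,6.8],[0,0,0.004,-0.002,0.9,-0.1,6.8],[0,0.001,0.004,-0.002,0.9,-0.1,6.8],[0,0.001,0.003,-0.002,0.9,-0.1,6.8],[0,0.002,0.003,-0.002,0.9,-0.1,6.8],[0,0.002,0.003,-0.002,0.9,-0.1,6.8],[0,0.002,0.003,-0.002,0.9,-0.1,6.8],[0,0.003,0.002,-0.002,0.9,-0.1,6.8]]}}

```text
time_s: 5.83
tool_pos: [0.509, -0.0174, 0.3217]
tool_rot: [-131.2, 1.8, -20.1]
force: [0.2, 0.0, -1.1]
grip_width: 0.0868
```

Call:
{"op": "jog_arm", "data": {"rows": [[0,0.004,0.002,0,-0.5,-1.7,6.8],[0,0.005,0.002,0,-0.5,-1.7,6.8],[0,0.005,0.001,0,-0.5,-1.7,6.8],[0,0.005,0.001,0,-0.5,-1.7,6.8],[0,0.005,0,0,-0.5,-1.7,6.8],[0,0.005,0,-0.001,-0.5,-1.7,6.8],[0,0.005,-0.001,-0.001,-0.5,-1.7,6.8],[0,0.004,-0.002,-0.001,-0.5,-1.7,6.8],[0,0.004,-0.002,-0.001,-0.5,-1.7,6.8],[0,0.004,-0.003,-0.001,-0.5,-1.7,6.8],[0,0.003,-0.003,-0.001,-0.5,-1.7,6.8],[0,0.003,-0.003,-0.002,-0.5,-1.7,6.8]]}}

```text
time_s: 6.83
tool_pos: [0.5519, -0.0512, 0.2991]
tool_rot: [168.4, 59.0, -101.8]
force: [-0.5, 0.2, -0.4]
grip_width: 0.0872
```

```bash
python3 log.py
python3 - <<'E'
from h import *
P=np.array([.548,.145,.116]); Rg=frame(90,25,1); z=Rg.as_matrix()[:,2]
path([(P-z*(G+.08)+[0,0,.04],Rg)],0)
E
```

```text
6.8333 [[-29.085, 35.291, 61.199, 104.511, -73.384, 108.503, -46.123], [0.552, -0.051, 0.299], [168.37, 58.964, -101.785]] 0.08724128576516162 [-0.5  0.2 -0.4]
12 rows; end [ 0.548  -0.0762  0.2592]
[[0,0.0039,-0.0001,-0.0001,-0.27,-0.43,6.98],[0,0.0039,-0.0006,-0.0001,-0.27,-0.42,6.99],[0,0.0038,-0.001,-0.0002,-0.28,-0.43,6.98],[0,0.0037,-0.0015,-0.0002,-0.27,-0.43,6.99],[0,0.0034,-0.0019,-0.0002,-0.27,-0.42,6.98],[0,0.0032,-0.0023,-0.0003,-0.27,-0.43,6.99],[0,0.0028,-0.0027,-0.0003,-0.27,-0.43,6.98],[0,0.0026,-0.003,-0.0003,-0.27,-0.42,6.99],[0,0.0021,-0.0033,-0.0004,-0.28,-0.43,6.98],[0,0.0017,-0.0036,-0.0004,-0.27,-0.43,6.98],[0,0.0012,-0.0037,-0.0004,-0.27,-0.43,6.99],[0,0.0008,-0.0038,-0.0005,-0.27,-0.42,6.98]]
```

Call:
{"op": "jog_arm", "data": {"rows": [[0,0.004,0,0,-0.3,-0.4,7],[0,0.004,-0.001,0,-0.3,-0.4,7],[0,0.004,-0.001,0,-0.3,-0.4,7],[0,0.004,-0.002,0,-0.3,-0.4,7],[0,0.003,-0.002,0,-0.3,-0.4,7],[0,0.003,-0.002,0,-0.3,-0.4,7],[0,0.003,-0.003,0,-0.3,-0.4,7],[0,0.003,-0.003,0,-0.3,-0.4,7],[0,0.002,-0.003,0,-0.3,-0.4,7],[0,0.002,-0.004,0,-0.3,-0.4,7],[0,0.001,-0.004,0,-0.3,-0.4,7],[0,0.001,-0.004,0,-0.3,-0.4,7]]}}

```text
time_s: 7.83
tool_pos: [0.5483, -0.0742, 0.2562]
tool_rot: [115.0, -0.4, -179.8]
force: [-0.2, 0.1, 0.2]
grip_width: 0.0865
```

```bash
python3 log.py
python3 - <<'E'
from h import *
import ik
P=np.array([.548,.145,.116]); Rg=frame(90,25,1); z=Rg.as_matrix()[:,2]
s=path([(P-z*(G+.05)+[0,0,.0],Rg)],0)
rows(P-z*G,Rg,0,start=s)
print('resid',np.abs(ik.g(ik.Y)).max(),ik.Y.round(3))
q=pose()[2]['qpos']
for b in (.05,0): e,q=ik.ik(P-z*(G+b),Rg,seeds=1,start=q); print(e,q.round(1))
E
```

```text
7.8333 [[-25.05, 42.88, 60.911, 105.381, -79.315, 114.553, -123.708], [0.548, -0.074, 0.256], [114.995, -0.356, -179.768]] 0.08646734751247867 [-0.2  0.1  0.2]
2 rows; end [ 0.548  -0.0489  0.2065]
[[0,-0.0,-0.0172,0.022,0.0,-0.18,-0.11],[0,0.0,-0.0172,0.022,0.0,-0.18,-0.11]]
2 rows; end [ 0.548  -0.0036  0.1853]
[[0,0.0,-0.0,0.025,0.0,-0.0,-0.0],[0,0.0,-0.0,0.025,0.0,-0.0,-0.0]]
resid 0.001128695558783338 [ 0.251  0.001 -0.001 -0.     0.466 -0.     0.002  0.513 -0.001  0.186
 -0.015 -0.011 -0.    -0.   ]
0.003148694971768251 [ -25.9   46.2   58.   107.7  -82.4  111.4 -120.3]
0.0033044843655218826 [ -29.8   46.3   56.3  110.   -85.5  107.7 -120.7]
```

Call:
{"op": "jog_arm", "data": {"rows": [[0,0,-0.012,0.015,0,-0.1,0],[0,0,-0.012,0.015,0,-0.1,0],[0,0,-0.011,0.014,0,-0.2,-0.2],[0,0,0,0.017,0,0,0],[0,0,0,0.017,0,0,0],[0,0,0,0.016,0,0,0],[0,0,0,0,0,0,0]]}}

```text
time_s: 8.42
tool_pos: [0.5485, 0.0031, 0.1852]
tool_rot: [115.0, 0.4, -179.2]
force: [-0.0, 0.5, -0.5]
grip_width: 0.0867
```

```bash
python3 log.py
python3 - <<'E'
from h import *
o=pose()
print('grasp pt',o[0]+o[1].apply([0,0,G]))
tiles=[]
for n,(r,c) in (('scene',(205,345)),('top',(230,245))):
    im,W=cloud(n); hsv=cv2.cvtColor(im,cv2.COLOR_RGB2HSV).astype(int)
    m=(np.hypot(W[...,0]-.55,W[...,1]-.145)<.08)&(hsv[...,1]>120)&(abs(hsv[...,0]-112)<15)
    print(n,m.sum(),np.nanmean(W[m],0).round(4))
    tiles.append(cv2.resize(im[r-50:r+50,c-60:c+60,::-1],None,fx=4,fy=4,interpolation=2))
cv2.imwrite('pics/g1.png',cv2.resize(np.hstack(tiles),(800,334)))
E
```

```text
8.4167 [[-30.083, 45.81, 55.603, 110.005, -85.167, 107.114, -120.394], [0.548, 0.003, 0.185], [115.014, 0.416, -179.201]] 0.08674695995537016 [-0.   0.5 -0.5]
grasp pt [0.54690247 0.15170456 0.11582179]
scene 410 [0.5542 0.1504 0.1275]
top 248 [0.5455 0.143  0.1343]
```

View pics/g1.png

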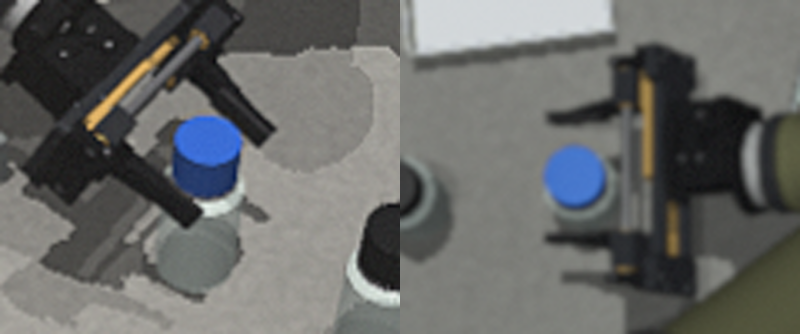

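Call:
{"op": "jog_arm", "data": {"rows": [[0,0,0,-0.006,0,0,0],[1,0,0,0,0,0,0],[1,0,0,0,0,0,0],[1,0,0,0,0,0,0],[1,0,0,0,0,0,0],[1,0,0,0,0,0,0],[1,0,0,0,0,0,0],[1,0,0,0,0,0,0]], "grip_force": 50}}

```text
time_s: 9.18
tool_pos: [0.5488, -0.007, 0.1891]
tool_rot: [115.2, 0.5, -179.6]
force: [-0.8, -0.5, 1.3]
grip_width: 0.0483
```

Call:
{"op": "jog_arm", "data": {"rows": [[1,0,0.012,-0.006,0,0,0],[1,0,0.027,-0.013,0,0,0],[1,0,0.032,-0.015,0,0,0],[1,0,0.032,-0.015,0,0,0],[1,0,0.032,-0.015,0,0,0],[1,0,0,0,0,0,0]]}}

```text
time_s: 9.68
tool_pos: [0.5483, -0.0091, 0.3459]
tool_rot: [115.0, 1.1, -179.6]
force: [1.0, 0.1, -2.5]
grip_width: 0.0472
```

```bash
cat > plan.py <<'E'
from ik import *
from h import pose,G
yaw=-12.1; c=np.array([np.cos(np.radians(yaw)),np.sin(np.radians(yaw)),0]); C=np.array([.578,-.362,0])
E
python3 log.py
python3 - <<'E'
from plan import *
p0,R0,o=pose(); Rp=frame(yaw,65,-1); z=Rp.as_matrix()[:,2]; Q=C-.077*c+[0,0,.066+.12]
p1=Q-z*G
rv=(R0.inv()*Rp).as_rotvec(degrees=True); print('rot',rv.round(1),np.linalg.norm(rv),p1)
u0=R0.inv().apply([0,0,1]) # flask axis in tool
q=o['qpos']
for f in np.linspace(0,1,11):
    Rt=R0*R.from_rotvec(rv*f,degrees=True); p=p0+(p1-p0)*f
    e,q=ik(p,Rt,seeds=1,start=q); g=p+Rt.apply([0,0,G]); base=g-Rt.apply(u0)*.116
    print(round(f,1),round(e,2),q.round(),'grasp',g.round(3),'base',base.round(3))
E
```

```text
9.6833 [[-36.375, 31.465, 65.479, 106.159, -78.828, 110.078, -134.815], [0.548, -0.009, 0.346], [115.016, 1.13, -179.596]] 0.047218117026062094 [ 1.   0.1 -2.5]
rot [ 74.   29.9 -79.2] 112.456192506478 [ 0.43494113 -0.33133083  0.33463448]
0.0 0.0 [ -36.   31.   65.  106.  -79.  110. -135.] grasp [0.549 0.14  0.277] base [0.549 0.14  0.161]
0.1 0.01 [ -36.   31.   68.  105.  -70.  109. -125.] grasp [0.531 0.097 0.256] base [0.543 0.082 0.142]
0.2 0.01 [ -35.   30.   69.  104.  -62.  106. -115.] grasp [0.516 0.051 0.237] base [0.543 0.024 0.128]
0.3 0.01 [ -34.   27.   69.  104.  -54.  101. -107.] grasp [0.505 0.003 0.22 ] base [ 0.546 -0.035  0.118]
0.4 0.01 [-34.  24.  69. 104. -46.  94. -99.] grasp [ 0.496 -0.047  0.205] base [ 0.552 -0.092  0.113]
0.5 0.01 [-34.  20.  69. 105. -39.  87. -92.] grasp [ 0.492 -0.099  0.193] base [ 0.561 -0.148  0.114]
0.6 0.01 [-34.  15.  69. 107. -32.  79. -85.] grasp [ 0.49  -0.15   0.184] base [ 0.571 -0.201  0.12 ]
0.7 0.01 [-34.  11.  69. 108. -26.  70. -79.] grasp [ 0.49  -0.201  0.179] base [ 0.583 -0.251  0.13 ]
0.8 0.01 [-34.   6.  69. 111. -20.  61. -73.] grasp [ 0.493 -0.251  0.177] base [ 0.595 -0.296  0.145]
0.9 0.01 [-33.   1.  69. 113. -15.  52. -65.] grasp [ 0.497 -0.3    0.18 ] base [ 0.606 -0.337  0.164]
1.0 0.01 [-31.  -2.  69. 115. -13.  44. -55.] grasp [ 0.503 -0.346  0.186] base [ 0.616 -0.372  0.186]
```

Run:
```python
from plan import *
from h import rows
p0,R0,o=pose(); Rp=frame(yaw,65,-1); z=Rp.as_matrix()[:,2]; p1=C-.077*c+[0,0,.066+.14]-z*G
rv=(R0.inv()*Rp).as_rotvec(degrees=True)
q=o['qpos']; s=None
for f,dz in ((.5,.09),(1,0)):
    Rt=R0*R.from_rotvec(rv*f,degrees=True); p=p0+(p1-p0)*f+[0,0,dz]
    e,q=ik(p,Rt,seeds=1,start=q); print(e,q.round())
    s=rows(p,Rt,1,N=12,start=s)
```

```text
0.03524454744208766 [ -36.   11.   69.   98.  -32.   94. -102.]
12 rows; end [ 0.4916 -0.1702  0.4402]
[[1,0.0047,0.0015,-0.0155,3.08,1.25,-3.3],[1,0.0049,0.001,-0.0155,3.09,1.24,-3.3],[1,0.0052,0.0005,-0.0154,3.08,1.25,-3.3],[1,0.0055,-0.0001,-0.0153,3.08,1.25,-3.3],[1,0.0059,-0.0005,-0.0151,3.09,1.24,-3.3],[1,0.0063,-0.001,-0.015,3.08,1.25,-3.3],[1,0.0067,-0.0015,-0.0147,3.08,1.25,-3.3],[1,0.007,-0.0018,-0.0146,3.09,1.24,-3.3],[1,0.0075,-0.0022,-0.0142,3.08,1.25,-3.3],[1,0.008,-0.0025,-0.014,3.08,1.25,-3.31],[1,0.0084,-0.0028,-0.0136,3.09,1.25,-3.3],[1,0.0089,-0.003,-0.0133,3.08,1.24,-3.3]]
0.03322057348785813 [-33.  -5.  69. 114.  -8.  46. -60.]
12 rows; end [ 0.435  -0.3313  0.3546]
[[1,0.0137,-0.008,0.0006,3.08,1.25,-3.3],[1,0.0142,-0.0072,0.0012,3.09,1.24,-3.3],[1,0.0145,-0.0063,0.002,3.08,1.25,-3.3],[1,0.0148,-0.0053,0.0025,3.08,1.25,-3.3],[1,0.015,-0.0043,0.0032,3.09,1.25,-3.3],[1,0.0151,-0.0032,0.0037,3.08,1.24,-3.3],[1,0.0152,-0.0022,0.0041,3.08,1.25,-3.3],[1,0.0153,-0.001,0.0046,3.09,1.25,-3.3],[1,0.0151,0.0001,0.0049,3.08,1.24,-3.3],[1,0.015,0.0012,0.0052,3.08,1.25,-3.3],[1,0.0147,0.0024,0.0055,3.09,1.25,-3.3],[1,0.0145,0.0035,0.0056,3.08,1.25,-3.3]]
```

Call:
{"op": "jog_arm", "data": {"rows": [[1,0.005,0.001,-0.016,3.1,1.2,-3.3],[1,0.005,0.001,-0.016,3.1,1.2,-3.3],[1,0.005,0,-0.015,3.1,1.2,-3.3],[1,0.006,0,-0.015,3.1,1.2,-3.3],[1,0.006,0,-0.015,3.1,1.2,-3.3],[1,0.006,-0.001,-0.015,3.1,1.2,-3.3],[1,0.007,-0.001,-0.015,3.1,1.3,-3.3],[1,0.007,-0.002,-0.015,3.1,1.3,-3.3],[1,0.008,-0.002,-0.014,3.1,1.3,-3.3],[1,0.008,-0.002,-0.014,3.1,1.3,-3.3],[1,0.008,-0.003,-0.014,3.1,1.3,-3.3],[1,0.009,-0.003,-0.013,3.1,1.3,-3.3]]}}

```text
time_s: 10.68
tool_pos: [0.4893, -0.1696, 0.4348]
tool_rot: [160.3, 16.3, -140.6]
force: [0.2, 1.4, -2.0]
grip_width: 0.0474
```

Call:
{"op": "jog_arm", "data": {"rows": [[1,0.014,-0.008,0.001,3.1,1.2,-3.3],[1,0.014,-0.007,0.001,3.1,1.2,-3.3],[1,0.014,-0.006,0.002,3.1,1.2,-3.3],[1,0.015,-0.005,0.002,3.1,1.2,-3.3],[1,0.015,-0.004,0.003,3.1,1.2,-3.3],[1,0.015,-0.003,0.004,3.1,1.2,-3.3],[1,0.015,-0.002,0.004,3.1,1.3,-3.3],[1,0.015,-0.001,0.005,3.1,1.3,-3.3],[1,0.015,0,0.005,3.1,1.3,-3.3],[1,0.015,0.001,0.005,3.1,1.3,-3.3],[1,0.015,0.002,0.005,3.1,1.3,-3.3],[1,0.014,0.004,0.006,3.1,1.3,-3.3]]}}

```text
time_s: 11.68
tool_pos: [0.4306, -0.329, 0.3502]
tool_rot: [-155.2, -0.7, -102.2]
force: [0.3, 0.1, -1.4]
grip_width: 0.0472
```

```bash
python3 log.py
python3 - <<'E'
from h import *
tiles=[]
for n,(r,c) in (('scene',(140,195)),('top',(225,415))):
    im,d=cams.read_camera(n)
    tiles.append(cv2.resize(im[r-65:r+65,c-65:c+65,::-1],(400,400),interpolation=2))
cv2.imwrite('pics/p1.png',np.hstack(tiles))
E
```

```text
11.6833 [[-34.366, -7.329, 69.761, 114.774, -3.61, 44.845, -63.415], [0.431, -0.329, 0.35], [-155.206, -0.662, -102.246]] 0.047173722822117216 [ 0.3  0.1 -1.4]
```

View pics/p1.png

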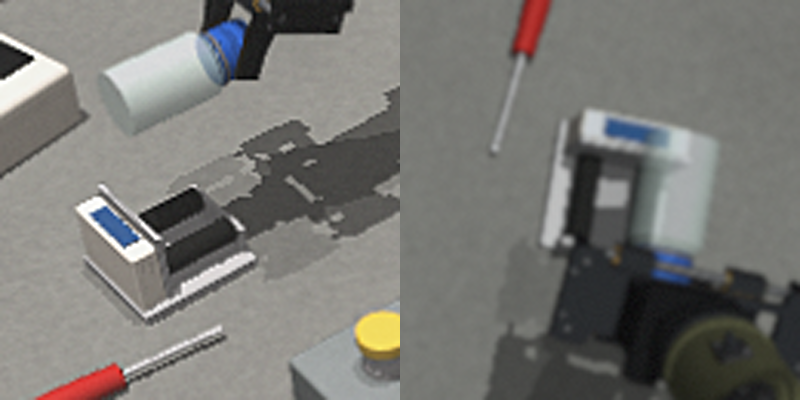

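```bash
cat > flask.py <<'E'
from h import *
from plan import C,c,yaw
np.set_printoptions(precision=4,suppress=True)
l=np.array([-c[1],c[0],0])
def meas(show=True):
    p,Rt,o=pose(); g=p+Rt.apply([0,0,G]); print('grasp in cradle: x %.4f y %.4f z %.4f'%((g-C)@c,(g-C)@l,g[2]))
    for n in('scene','top'):
        im,W=cloud(n); cr=(W-C)@c; cy=(W-C)@l; z=W[...,2]
        hsv=cv2.cvtColor(im,cv2.COLOR_RGB2HSV).astype(int)
        lo=g[2]-.045
        zone=(abs(cy)<.07)&(cr>-.12)&(cr<.1)&(z>lo)&(z<g[2]+.06)
        b=zone&(hsv[...,1]>120)&(abs(hsv[...,0]-112)<15)&(cr<-.03)
        print(n,'blue',b.sum(),cr[b].mean(),cy[b].mean(),z[b].mean())
        gl=zone&(cr>g@c-C@c+.025)
        for a in np.arange(-.05,.06,.02):
            m=gl&(cr>a)&(cr<a+.02)
            if m.sum()>5: print('  x %.2f n %d ymin %.4f ymax %.4f ztop %.4f ymean %.4f'%(a+.01,m.sum(),*np.percentile(cy[m],[2,98]),np.percentile(z[m],96),cy[m].mean()))
if __name__=='__main__': meas()
E
python3 flask.py
python3 - <<'E'
from h import *
for n in ('scene','top'):
    for t in('flask_mid','flask_cap'):
        for x in landmark_of(n,t)[:1]: print(n,t,x['position'],x['conf'])
E
```

```text
grasp in cradle: x -0.0845 y -0.0021 z 0.1999
scene blue 124 -0.07708199492601216 0.007421664972910169 0.21147595406589678
  x -0.04 n 156 ymin -0.0130 ymax 0.0292 ztop 0.2239 ymean 0.0159
  x -0.02 n 166 ymin -0.0156 ymax 0.0281 ztop 0.2239 ymean 0.0142
  x -0.00 n 164 ymin -0.0156 ymax 0.0272 ztop 0.2236 ymean 0.0138
  x 0.02 n 164 ymin -0.0156 ymax 0.0265 ztop 0.2230 ymean 0.0134
  x 0.04 n 153 ymin -0.0285 ymax 0.0249 ztop 0.2214 ymean 0.0007
top blue 39 -0.07379708441266258 -0.006392235128221177 0.21795408391020965
  x -0.04 n 191 ymin -0.0256 ymax 0.0258 ztop 0.2275 ymean 0.0037
  x -0.02 n 189 ymin -0.0267 ymax 0.0250 ztop 0.2259 ymean 0.0027
  x -0.00 n 191 ymin -0.0284 ymax 0.0244 ztop 0.2267 ymean 0.0025
  x 0.02 n 184 ymin -0.0285 ymax 0.0238 ztop 0.2256 ymean 0.0015
  x 0.04 n 55 ymin -0.0262 ymax 0.0231 ztop 0.2257 ymean 0.0027
scene flask_mid [96.2, 188.0] 0.91
scene flask_cap [89.6, 200.4] 0.85
top flask_mid [231.8, 438.9] 0.92
top flask_cap [249.9, 433.4] 0.81
```

Run:
```python
from flask import *
for n in('scene','top'):
    im,W=cloud(n); cr=(W-C)@c; cy=(W-C)@l; z=W[...,2]
    m=(abs(cy)<.02)&(cr>0)&(cr<.09)&(z>.215)&(z<.26); print(n,'base x (top ridge)',np.percentile(cr[m],[90,97,99.5]),m.sum())
    m=(abs(cy)<.025)&(cr>0)&(cr<.09)&(z>.18)&(z<.215); print('  face',np.percentile(cr[m],[50,97]) if m.sum() else None,m.sum())
    d=np.load(f'{n}0.npz'); W=d['W']; cr=(W-C)@c; cy=(W-C)@l; z=W[...,2]
    for t,lo,hi in(('plate',.079,.09),('house',.07,.079)):
        m=(abs(cy)<.07)&(cr>.02)&(cr<.1)&(z>lo)&(z<hi)
        print(t,m.sum(),'x',np.percentile(cr[m],[1,5,50,95,99]),'y',np.percentile(cy[m],[1,99]))
        for s in (-.03,.03):
            k=m&(abs(cy-s)<.02); print('   at y',s,np.percentile(cr[k],[2,50,98]))
    for s in(-1,1):
        m=(cr>-.03)&(cr<.035)&(abs(z-.047)<.003)&(cy*s>0)&(abs(cy)<.05); P=np.c_[cr[m],cy[m]]
        print('roller',s,m.sum(),P.mean(0),'slope deg',np.degrees(np.polyfit(P[:,0],P[:,1],1)[0]))
```

```text
scene base x (top ridge) [0.0373 0.0382 0.0401] 149
  face [0.0365 0.0388] 128
plate 90 x [0.0439 0.0447 0.0487 0.0728 0.0751] y [-0.0464  0.0529]
   at y -0.03 [0.0448 0.0485 0.073 ]
   at y 0.03 [0.0444 0.0491 0.0734]
house 273 x [0.047  0.0489 0.0634 0.0777 0.0791] y [-0.0493  0.0526]
   at y -0.03 [0.0492 0.0634 0.0791]
   at y 0.03 [0.0477 0.0638 0.078 ]
roller -1 65 [-0.0022 -0.0253] slope deg 1.4312858070193837
roller 1 75 [0.0021 0.0315] slope deg 1.0358248332979652
top base x (top ridge) [0.0354 0.0385 0.0394] 246
  face [0.0238 0.0396] 55
plate 150 x [0.0443 0.0449 0.0502 0.0728 0.0757] y [-0.0507  0.0468]
   at y -0.03 [0.0444 0.051  0.0738]
   at y 0.03 [0.0445 0.0502 0.0759]
house 280 x [0.0445 0.0452 0.064  0.0768 0.0791] y [-0.0509  0.0474]
   at y -0.03 [0.045  0.0639 0.0786]
   at y 0.03 [0.0446 0.0637 0.0783]
roller -1 99 [ 0.0016 -0.0304] slope deg 0.7306537437394861
roller 1 107 [0.0031 0.0265] slope deg 0.7059658664889759
```

Run:
```python
from flask import *
from plan import ik
p,Rt,o=pose(); M=C-.03*c+[0,0,.195]
D=R.from_rotvec(3*np.array([0,0,1.]),degrees=True)*R.from_rotvec(-1.3*l,degrees=True)
p1=M+D.apply(p-M); R1=D*Rt; q=o['qpos']
e,q=ik(p1,R1,seeds=1,start=q); print(e,q.round(1))
for dz in (.05,.11,.13): e,q=ik(p1-[0,0,dz],R1,seeds=1,start=q); print(e,q.round(1))
s=rows(p1,R1,1,N=3); rows(p1-[0,0,.11],R1,1,N=9,start=s)
```

```text
0.027317912968136734 [-32.   -6.5  69.2 115.   -8.1  44.3 -56.2]
0.06155817523120834 [-26.2   3.   67.9 118.2 -24.6  40.4 -41.9]
0.044526410531660614 [-16.   11.6  60.  121.1 -40.7  36.7 -27.8]
0.012564664346979861 [-13.   14.   57.3 121.9 -45.6  35.6 -23.5]
3 rows; end [ 0.4276 -0.3335  0.3485]
[[1,0.0021,0.0014,0.0004,0.45,-0.43,-0.9],[1,0.0022,0.0015,0.0003,0.44,-0.42,-0.9],[1,0.0021,0.0015,0.0003,0.45,-0.43,-0.89]]
9 rows; end [ 0.4276 -0.3334  0.2384]
[[1,-0.0002,0.0054,0.011,-0.0,-0.0,-0.0],[1,-0.0001,0.0053,0.011,-0.0,-0.0,-0.0],[1,-0.0002,0.0054,0.011,-0.0,-0.0,-0.0],[1,-0.0001,0.0054,0.0109,-0.0,-0.0,-0.0],[1,-0.0002,0.0053,0.011,-0.0,-0.0,-0.0],[1,-0.0001,0.0054,0.011,-0.0,-0.0,-0.0],[1,-0.0002,0.0054,0.011,-0.0,-0.0,-0.0],[1,-0.0001,0.0053,0.011,-0.0,-0.0,-0.0],[1,-0.0002,0.0054,0.011,-0.0,-0.0,-0.0]]
```

Call:
{"op": "jog_arm", "data": {"rows": [[1,0.002,0.0015,0,0.45,-0.43,-0.9],[1,0.002,0.0015,0,0.45,-0.43,-0.9],[1,0.002,0.0015,0.001,0.45,-0.43,-0.9],[1,0,0.0055,0.011,0,0,0],[1,0,0.0055,0.011,0,0,0],[1,0,0.0055,0.011,0,0,0],[1,0,0.0055,0.011,0,0,0],[1,0,0.0055,0.011,0,0,0],[1,0,0.005,0.01,0,0,0],[1,0,0,0,0,0,0]]}}

```text
time_s: 13.02
tool_pos: [0.426, -0.3331, 0.2732]
tool_rot: [-154.3, -0.7, -99.3]
force: [-0.8, 0.1, -2.2]
grip_width: 0.0468
```

```bash
python3 log.py; python3 flask.py
python3 - <<'E'
from flask import *
g=pose()[0]+pose()[1].apply([0,0,G])
for n in('scene','top'):
    im,W=cloud(n); cr=(W-C)@c; cy=(W-C)@l; z=W[...,2]
    m=(abs(cy)<.02)&(cr>0)&(cr<.09)&(z>.135)&(z<.19); print(n,'base x (top ridge)',np.percentile(cr[m],[90,97,99.5]),m.sum())
E
```

```text
13.0167 [[-24.78, 7.567, 68.352, 119.644, -32.741, 39.414, -34.77], [0.426, -0.333, 0.273], [-154.26, -0.673, -99.269]] 0.04683766100840556 [-0.8  0.1 -2.2]
grasp in cradle: x -0.0835 y -0.0018 z 0.1255
scene blue 117 -0.07683451869969318 0.008765035566762733 0.1387812937932689
  x -0.04 n 148 ymin -0.0127 ymax 0.0311 ztop 0.1507 ymean 0.0170
  x -0.02 n 153 ymin -0.0094 ymax 0.0326 ztop 0.1521 ymean 0.0179
  x -0.00 n 158 ymin -0.0108 ymax 0.0329 ztop 0.1526 ymean 0.0187
  x 0.02 n 155 ymin -0.0096 ymax 0.0337 ztop 0.1520 ymean 0.0195
  x 0.04 n 218 ymin -0.0352 ymax 0.0474 ztop 0.1496 ymean 0.0058
  x 0.06 n 13 ymin -0.0422 ymax 0.0416 ztop 0.0859 ymean -0.0038
top blue 53 -0.07399851275897715 -0.007748523905898253 0.14413568444810473
  x -0.04 n 177 ymin -0.0297 ymax 0.0260 ztop 0.1541 ymean 0.0021
  x -0.02 n 179 ymin -0.0287 ymax 0.0264 ztop 0.1551 ymean 0.0027
  x -0.00 n 177 ymin -0.0277 ymax 0.0269 ztop 0.1547 ymean 0.0033
  x 0.02 n 175 ymin -0.0267 ymax 0.0283 ztop 0.1545 ymean 0.0046
  x 0.04 n 84 ymin -0.0483 ymax 0.0447 ztop 0.1538 ymean 0.0085
  x 0.06 n 25 ymin -0.0457 ymax 0.0389 ztop 0.0843 ymean -0.0010
scene base x (top ridge) [0.0361 0.0371 0.0377] 159
top base x (top ridge) [0.034  0.0368 0.0376] 224
```

Call:
{"op": "jog_arm", "data": {"rows": [[1,0,0.0045,0.009,0,0,0],[1,0,0.0045,0.009,-0.1,0.3,0.7],[1,0,0.0045,0.009,0,0,0],[1,0,0.0045,0.009,0,0,0],[1,0,0.0025,0.005,0,0,0],[1,0,0.0015,0.003,0,0,0],[1,0,0.0009,0.0018,0,0,0],[1,0,0.0009,0.0018,0,0,0],[1,0,0,0,0,0,0]]}}

```text
time_s: 13.97
tool_pos: [0.4258, -0.3349, 0.2226]
tool_rot: [-154.0, -0.6, -100.1]
force: [1.1, 0.1, -1.8]
grip_width: 0.0472
```

```bash
python3 log.py; python3 flask.py
```

```text
13.9667 [[-16.193, 14.395, 61.185, 121.861, -46.139, 36.372, -23.737], [0.426, -0.335, 0.223], [-154.01, -0.638, -100.095]] 0.04720619215994116 [ 1.1  0.1 -1.8]
grasp in cradle: x -0.0826 y -0.0046 z 0.0752
scene blue 105 -0.0775815679368511 0.005149095521591243 0.08950328692778511
  x -0.04 n 189 ymin -0.0174 ymax 0.0418 ztop 0.1020 ymean 0.0176
  x -0.02 n 198 ymin -0.0157 ymax 0.0412 ztop 0.1011 ymean 0.0200
  x -0.00 n 205 ymin -0.0204 ymax 0.0413 ztop 0.1017 ymean 0.0189
  x 0.02 n 206 ymin -0.0143 ymax 0.0410 ztop 0.1027 ymean 0.0196
  x 0.04 n 230 ymin -0.0392 ymax 0.0517 ztop 0.0997 ymean 0.0131
  x 0.06 n 255 ymin -0.0455 ymax 0.0531 ztop 0.0825 ymean 0.0173
top blue 55 -0.07365319081714931 -0.009777009672846327 0.09186587343074644
  x -0.04 n 213 ymin -0.0309 ymax 0.0375 ztop 0.1031 ymean 0.0058
  x -0.02 n 215 ymin -0.0310 ymax 0.0363 ztop 0.1031 ymean 0.0070
  x -0.00 n 214 ymin -0.0306 ymax 0.0365 ztop 0.1027 ymean 0.0070
  x 0.02 n 212 ymin -0.0299 ymax 0.0367 ztop 0.1032 ymean 0.0071
  x 0.04 n 260 ymin -0.0497 ymax 0.0472 ztop 0.0995 ymean 0.0068
  x 0.06 n 249 ymin -0.0493 ymax 0.0480 ztop 0.0829 ymean 0.0026
```

Call:
{"op": "jog_arm", "data": {"rows": [[1,0,0.0009,0.0018,0,0,0],[1,0,0.0007,0.0013,0,0,0],[1,0,0.0004,0.0009,0,0,0],[1,0,0,0,0,0,0]]}}

```text
time_s: 14.4
tool_pos: [0.4256, -0.3359, 0.2196]
tool_rot: [-153.9, -0.5, -100.1]
force: [-11.6, 6.1, 18.4]
grip_width: 0.0469
```

Call:
{"op": "jog_arm", "data": {"rows": [[1,0,0.0004,0.0009,0,0,0],[1,0,0.0002,0.0005,0,0,0],[1,0,0,0,0,0,0]]}}

```text
time_s: 14.65
tool_pos: [0.4256, -0.3364, 0.2185]
tool_rot: [-153.8, -0.5, -100.2]
force: [-12.2, 6.4, 21.1]
grip_width: 0.0468
```

```bash
python3 flask.py
python3 - <<'E'
from flask import *
tiles=[]
for n,(r,cc) in (('scene',(150,195)),('top',(225,415))):
    im,W=cloud(n); cr=(W-C)@c; cy=(W-C)@l; z=W[...,2]
    m=(abs(cy)<.02)&(cr>0)&(cr<.09)&(z>.09)&(z<.13); print(n,'base x (top ridge)',np.percentile(cr[m],[90,97,99.5]),m.sum())
    tiles.append(cv2.resize(im[r-50:r+50,cc-50:cc+50,::-1],(400,400),interpolation=2))
cv2.imwrite('pics/p2.png',np.hstack(tiles))
E
```

```text
grasp in cradle: x -0.0820 y -0.0059 z 0.0714
scene blue 105 -0.07800565290827374 0.002995635518403663 0.08502119945362109
  x -0.04 n 189 ymin -0.0143 ymax 0.0434 ztop 0.1004 ymean 0.0181
  x -0.02 n 196 ymin -0.0153 ymax 0.0416 ztop 0.1020 ymean 0.0187
  x -0.00 n 205 ymin -0.0159 ymax 0.0421 ztop 0.1032 ymean 0.0197
  x 0.02 n 204 ymin -0.0155 ymax 0.0420 ztop 0.1045 ymean 0.0204
  x 0.04 n 254 ymin -0.0388 ymax 0.0521 ztop 0.1021 ymean 0.0130
  x 0.06 n 261 ymin -0.0458 ymax 0.0523 ztop 0.0811 ymean 0.0171
top blue 46 -0.07427830892942629 -0.01121779894995668 0.08918044842699988
  x -0.04 n 217 ymin -0.0313 ymax 0.0374 ztop 0.1011 ymean 0.0054
  x -0.02 n 218 ymin -0.0320 ymax 0.0367 ztop 0.1036 ymean 0.0063
  x -0.00 n 217 ymin -0.0310 ymax 0.0361 ztop 0.1038 ymean 0.0067
  x 0.02 n 219 ymin -0.0303 ymax 0.0372 ztop 0.1058 ymean 0.0067
  x 0.04 n 258 ymin -0.0506 ymax 0.0477 ztop 0.1022 ymean 0.0072
  x 0.06 n 257 ymin -0.0501 ymax 0.0481 ztop 0.0822 ymean 0.0028
scene base x (top ridge) [0.0346 0.0356 0.0363] 145
top base x (top ridge) [0.0317 0.0338 0.0356] 187
```

View pics/p2.png

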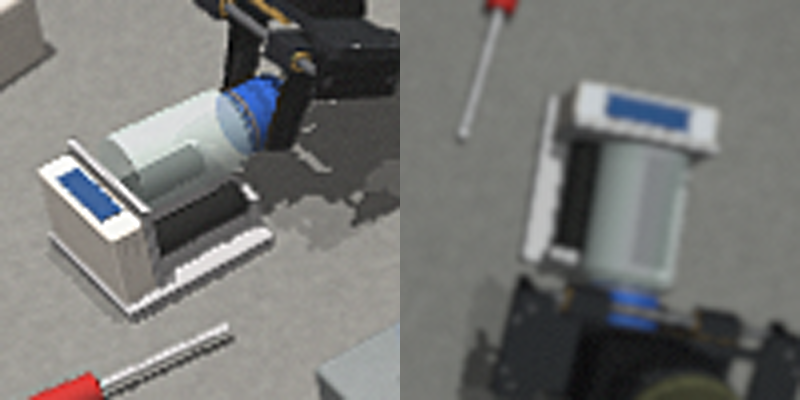

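```bash
cat > circ.py <<'E'
from flask import *
from scipy.optimize import least_squares
def fit(cy,z,r,g): 
    s=least_squares(lambda v:np.hypot(cy-v[0],z-v[1])-r,g,loss='soft_l1',f_scale=.002); return s.x
def seg(W,a,b): 
    cr=(W-C)@c; return (cr>a)&(cr<b)
if __name__=='__main__':
    zt=float(__import__('sys').argv[1])
    for n in('scene','top'):
        im,W=cloud(n)
        for a,b in((-.04,-.01),(-.01,.01),(.01,.03)):
            m=seg(W,a,b); P=W[m]; y=(P-C)@l; z=P[:,2]; k=(abs(y)<.045)&(z>zt-.005)&(z<zt+.05)
            print(n,'flask x%.2f'%((a+b)/2),fit(y[k],z[k],.03,[0,zt]),k.sum())
        W=np.load(f'{n}0.npz')['W']; m=seg(W,-.025,.03); P=W[m]; y=(P-C)@l; z=P[:,2]
        for sgn in(-1,1):
            k=(y*sgn>.012)&(y*sgn<.045)&(z>.036)&(z<.055); print(n,'roller',fit(y[k],z[k],.012,[sgn*.028,.035]),k.sum())
E
python3 circ.py .07
```

```text
scene flask x-0.03 [-0.0042  0.0705] 187
scene flask x0.00 [-0.0041  0.0725] 136
scene flask x0.02 [-0.0036  0.0738] 134
scene roller [-0.028   0.0351] 109
scene roller [0.0287 0.035 ] 125
top flask x-0.03 [-0.0073  0.0707] 245
top flask x0.00 [-0.0068  0.0726] 164
top flask x0.02 [-0.0059  0.0737] 164
top roller [-0.0314  0.0354] 160
top roller [0.0255 0.0355] 159
```

Run:
```python
from flask import *
p,Rt,o=pose(); M=C-.005*c+[0,0,.0725]
D=R.from_rotvec(3.3*l,degrees=True)
p1=M+D.apply(p-M)+[0,0,.004]; R1=D*Rt
s=rows(p+[0,0,.004],Rt,1,N=2); s=rows(p1+.0042*l-.001*c,R1,1,N=4,start=s)
```

```text
2 rows; end [ 0.4257 -0.3364  0.2226]
[[1,0.0,-0.0009,-0.0018,0.0,-0.0,0.0],[1,0.0,-0.0009,-0.0018,0.0,0.0,0.0]]
4 rows; end [ 0.4341 -0.3339  0.231 ]
[[1,-0.001,-0.0027,-0.001,-0.82,-0.03,0.01],[1,-0.0009,-0.0026,-0.0011,-0.83,-0.03,0.0],[1,-0.001,-0.0026,-0.0011,-0.82,-0.02,0.01],[1,-0.0009,-0.0027,-0.0011,-0.83,-0.03,0.0]]
```

Call:
{"op": "jog_arm", "data": {"rows": [[1,0,-0.001,-0.002,0,0,0],[1,0,-0.001,-0.002,0,0,0],[1,-0.001,-0.0026,-0.001,-0.8,0,0],[1,-0.001,-0.0026,-0.001,-0.8,0,0],[1,-0.001,-0.0026,-0.001,-0.8,0,0],[1,-0.001,-0.0026,-0.001,-0.8,0,0],[1,0,0,0,0,0,0]]}}

```text
time_s: 15.53
tool_pos: [0.4351, -0.3319, 0.2291]
tool_rot: [-157.3, -0.7, -100.0]
force: [0.9, -0.4, -1.2]
grip_width: 0.0469
```

```bash
python3 log.py; python3 circ.py .075|grep flask
python3 - <<'E'
from flask import *
for n in('scene','top'):
    im,W=cloud(n); cr=(W-C)@c; cy=(W-C)@l; z=W[...,2]
    m=(abs(cy)<.02)&(cr>0)&(cr<.09)&(z>.09)&(z<.13); print(n,'base x',np.percentile(cr[m],[90,97,99.5]),m.sum())
E
```

```text
15.5333 [[-18.818, 16.099, 63.192, 119.757, -41.947, 39.542, -29.009], [0.435, -0.332, 0.229], [-157.281, -0.681, -100.012]] 0.04687640042287263 [ 0.9 -0.4 -1.2]
scene flask x-0.03 [0.0019 0.0714] 191
scene flask x0.00 [0.0024 0.0704] 124
scene flask x0.02 [0.0027 0.0696] 126
top flask x-0.03 [-0.0013  0.071 ] 242
top flask x0.00 [-0.0005  0.0706] 156
top flask x0.02 [-0.0009  0.0698] 154
scene base x [0.0345 0.0358 0.0367] 121
top base x [0.0324 0.0351 0.0359] 184
```

Call:
{"op": "jog_arm", "data": {"rows": [[1,0.001,-0.0009,0.0004,0,0,0],[1,0.001,-0.0009,0.0004,0,0,0],[1,0,0.0006,0.0013,0,0,0],[1,0,0.0005,0.0012,0,0,0],[1,0,0.0005,0.0009,0,0,0],[1,0,0,0,0,0,0]]}}

```text
time_s: 16.23
tool_pos: [0.4355, -0.3353, 0.2259]
tool_rot: [-157.2, -0.6, -100.2]
force: [-5.9, 2.8, 9.7]
grip_width: 0.0471
```

```bash
python3 log.py; python3 circ.py .067|grep flask
```

```text
16.2333 [[-17.549, 16.773, 62.349, 119.58, -43.193, 39.546, -27.915], [0.436, -0.335, 0.226], [-157.153, -0.585, -100.151]] 0.04705354588332029 [-5.9  2.8  9.7]
scene flask x-0.03 [-0.0013  0.0697] 201
scene flask x0.00 [-0.0015  0.0692] 134
scene flask x0.02 [-0.0005  0.0688] 139
top flask x-0.03 [-0.0046  0.0697] 245
top flask x0.00 [-0.0041  0.0694] 162
top flask x0.02 [-0.0032  0.0689] 158
```

Call:
{"op": "jog_arm", "data": {"rows": [[1,-0.001,0,0,0,0,0],[1,0,0.0004,0.0009,0,0,0],[1,0,0,0,0,0,0]]}}

```text
time_s: 16.58
tool_pos: [0.4356, -0.335, 0.2254]
tool_rot: [-157.1, -0.6, -100.2]
force: [-6.9, 2.6, 11.9]
grip_width: 0.0472
```

```bash
python3 log.py; python3 circ.py .067|grep flask
```

```text
16.5833 [[-17.589, 16.765, 62.33, 119.654, -43.27, 39.376, -27.906], [0.436, -0.335, 0.225], [-157.083, -0.634, -100.207]] 0.047210634010618785 [-6.9  2.6 11.9]
scene flask x-0.03 [-0.0017  0.0696] 198
scene flask x0.00 [-0.0007  0.0692] 139
scene flask x0.02 [-0.0006  0.0695] 136
top flask x-0.03 [-0.005   0.0698] 245
top flask x0.00 [-0.004   0.0697] 163
top flask x0.02 [-0.0032  0.0697] 162
```

Call:
{"op": "jog_arm", "data": {"rows": [[1,0,0,0,0,0,0],[1,0,0,0,0,0,0],[1,0,0,0,0,0,0]], "grip_force": 4}}

```text
time_s: 16.93
tool_pos: [0.4355, -0.3348, 0.2246]
tool_rot: [-157.2, -0.7, -100.2]
force: [-2.6, -1.9, 3.9]
grip_width: 0.048
```

```bash
python3 circ.py .067|grep flask
```

```text
scene flask x-0.03 [-0.0018  0.0702] 199
scene flask x0.00 [-0.001   0.0702] 135
scene flask x0.02 [-0.0005  0.0705] 143
top flask x-0.03 [-0.0044  0.0701] 248
top flask x0.00 [-0.0044  0.0707] 163
top flask x0.02 [-0.004   0.0706] 156
```

Call:
{"op": "jog_arm", "data": {"rows": [[0.4,0,0,0,0,0,0],[0.3,0,0,0,0,0,0],[0.15,0,0,0,0,0,0],[0,0,0,0,0,0,0],[0,0,0,0,0,0,0],[0,0,0,0,0,0,0]]}}

```text
time_s: 17.53
tool_pos: [0.4358, -0.3332, 0.2238]
tool_rot: [-157.3, -0.6, -100.1]
force: [-0.2, 0.3, -0.0]
grip_width: 0.0779
```

```bash
python3 circ.py .067|grep flask;python3 - <<'E'
from flask import *
tiles=[]
for n,(r,cc) in (('scene',(150,195)),('top',(225,415))):
    im,W=cloud(n); cr=(W-C)@c; cy=(W-C)@l; z=W[...,2]
    m=(abs(cy)<.02)&(cr>0)&(cr<.09)&(z>.09)&(z<.13); print(n,'base x (top ridge)',np.percentile(cr[m],[90,97,99.5]),m.sum())
    tiles.append(cv2.resize(im[r-50:r+50,cc-50:cc+50,::-1],(400,400),interpolation=2))
cv2.imwrite('pics/p3.png',np.hstack(tiles))
E
```

```text
scene flask x-0.03 [-0.001   0.0697] 198
scene flask x0.00 [0.0003 0.0678] 138
scene flask x0.02 [0.     0.0671] 143
top flask x-0.03 [-0.0038  0.0695] 239
top flask x0.00 [-0.0032  0.0682] 160
top flask x0.02 [-0.0033  0.0673] 159
scene base x (top ridge) [0.0376 0.0407 0.042 ] 131
top base x (top ridge) [0.0375 0.04   0.0444] 194
```

View pics/p3.png

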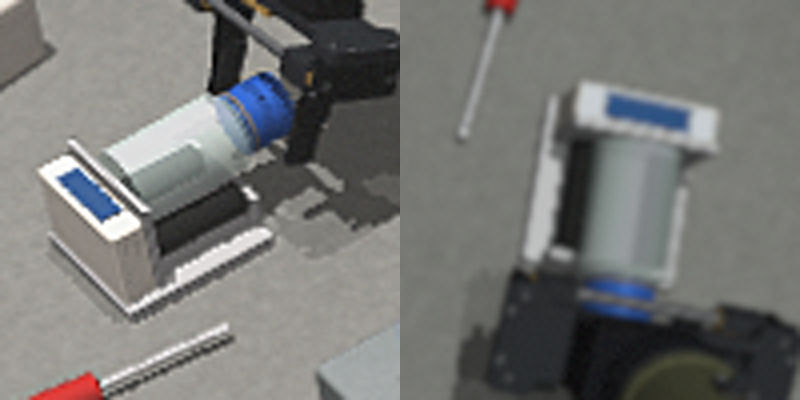

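Call:
{"op": "jog_arm", "data": {"rows": [[0,0,0,0,0,0,0],[0,0,0,-0.005,0,0,0],[0,0,0,-0.015,0,0,0],[0,0,0,-0.03,0,0,0],[0,0,0,-0.035,0,0,0],[0,0,0,-0.035,0,0,0],[0,0,0,-0.03,0,0,0],[0,0,0,0,0,0,0]]}}

```text
time_s: 18.4
tool_pos: [0.3896, -0.3231, 0.3437]
tool_rot: [-156.8, -0.0, -99.8]
force: [1.9, -1.4, 1.1]
grip_width: 0.0867
```

```bash
python3 log.py; python3 circ.py .067|grep flask;python3 - <<'E'
from flask import *
for n,(r,cc) in (('scene',(150,195)),('top',(225,415))):
    im,W=cloud(n); cr=(W-C)@c; cy=(W-C)@l; z=W[...,2]
    m=(abs(cy)<.02)&(cr>0)&(cr<.09)&(z>.09)&(z<.13); print(n,'base x (top ridge)',np.percentile(cr[m],[90,97,99.5]),m.sum())
    W0=np.load(f'{n}0.npz')['W']; r0=(W0-C)@c; y0=(W0-C)@l; 
    for a in(-.03,-.015,0,.015,.03):
        k=(abs(r0+.042)<.007)&(abs(y0-a)<.008); print('  plate y',a,np.percentile(W0[k][:,2],95) if k.sum()>3 else None)
    for a in np.arange(-.1,.05,.02):
        k=(cr>a)&(cr<a+.02)&(abs(cy)<.02)&(z>.06)&(z<.12)
        if k.sum()>5: print('   ridge %.2f %.4f'%(a+.01,np.percentile(z[k],90)))
E
```

```text
18.4 [[-26.3, -13.283, 61.794, 118.267, 1.801, 47.218, -63.735], [0.39, -0.323, 0.344], [-156.825, -0.021, -99.759]] 0.08671495081329621 [ 1.9 -1.4  1.1]
scene flask x-0.03 [-0.0005  0.069 ] 200
scene flask x0.00 [-0.0002  0.0675] 135
scene flask x0.02 [0.     0.0666] 134
top flask x-0.03 [-0.0034  0.0694] 243
top flask x0.00 [-0.0033  0.0681] 160
top flask x0.02 [-0.003   0.0671] 154
scene base x (top ridge) [0.0379 0.0402 0.0417] 129
  plate y -0.03 0.04571304861328669
  plate y -0.015 0.04131569139081559
  plate y 0 0.043547355171174286
  plate y 0.015 0.04279238796449798
  plate y 0.03 0.04494097457501403
   ridge -0.09 0.0966
   ridge -0.07 0.0963
   ridge -0.05 0.1000
   ridge -0.03 0.1003
   ridge -0.01 0.0995
   ridge 0.01 0.0987
   ridge 0.03 0.0967
   ridge 0.05 0.0874
top base x (top ridge) [0.0371 0.0398 0.0417] 192
  plate y -0.03 0.042409920295813204
  plate y -0.015 0.04291838060067812
  plate y 0 0.0433509429091
  plate y 0.015 0.041301592753040746
  plate y 0.03 0.04287459311912306
   ridge -0.09 0.0968
   ridge -0.07 0.0978
   ridge -0.05 0.1006
   ridge -0.03 0.1020
   ridge -0.01 0.0995
   ridge 0.01 0.0988
   ridge 0.03 0.0982
   ridge 0.05 0.0885
```

Run:
```python
from plan import *
from h import rows
p0,R0,o=pose(); q=o['qpos']; J=np.array([.6088,-.0873]); 
for az in(-8,):
    Rt=frame(az,90,-1); q1=q
    for f in (.5,1): 
        e,q1=ik(p0+(np.r_[J,.33]-p0)*f,R0*R.from_rotvec((R0.inv()*Rt).as_rotvec()*f),seeds=1,start=q1); print(az,e,q1.round())
    e,q1=ik(np.r_[J,.264],Rt,seeds=1,start=q1); print(az,e,q1.round())
rows(np.r_[J,.33],frame(-8,90,-1),1,N=12)
```

```text
-8 0.014358256864758934 [-33.   4.  55. 111.  -7.  56. -73.]
-8 0.020145899951205682 [-32.  21.  47.  95. -17.  71. -79.]
-8 0.004859538212804553 [-31.  25.  45.  99. -20.  64. -77.]
12 rows; end [ 0.6088 -0.0873  0.33  ]
[[1,-0.0223,-0.0134,0.0061,-1.86,-0.04,-0.14],[1,-0.0223,-0.0136,0.0057,-1.87,-0.04,-0.15],[1,-0.0222,-0.0139,0.0052,-1.86,-0.04,-0.14],[1,-0.0222,-0.0141,0.0048,-1.86,-0.03,-0.14],[1,-0.0221,-0.0142,0.0044,-1.87,-0.04,-0.15],[1,-0.0221,-0.0145,0.0039,-1.86,-0.04,-0.14],[1,-0.0221,-0.0147,0.0034,-1.86,-0.04,-0.14],[1,-0.022,-0.0148,0.003,-1.87,-0.04,-0.14],[1,-0.022,-0.0149,0.0025,-1.86,-0.04,-0.15],[1,-0.022,-0.0151,0.002,-1.86,-0.04,-0.14],[1,-0.0219,-0.0152,0.0016,-1.87,-0.03,-0.14],[1,-0.0219,-0.0153,0.0011,-1.86,-0.04,-0.15]]
```

Call:
{"op": "jog_arm", "data": {"rows": [[1,-0.022,-0.0135,0.006,-1.9,0,-0.1],[1,-0.022,-0.0135,0.006,-1.9,0,-0.1],[1,-0.022,-0.014,0.005,-1.9,0,-0.1],[1,-0.022,-0.014,0.005,-1.9,0,-0.1],[1,-0.022,-0.014,0.004,-1.9,0,-0.1],[1,-0.022,-0.0145,0.004,-1.9,0,-0.1],[1,-0.022,-0.0145,0.003,-1.9,0,-0.1],[1,-0.022,-0.015,0.003,-1.9,0,-0.2],[1,-0.022,-0.015,0.002,-1.8,0,-0.2],[1,-0.022,-0.015,0.002,-1.8,0,-0.2],[1,-0.022,-0.015,0.002,-1.8,0,-0.2],[1,-0.022,-0.015,0.001,-1.8,0,-0.2]], "grip_force": 20}}

```text
time_s: 19.6
tool_pos: [0.6097, -0.0878, 0.3268]
tool_rot: [179.7, -0.6, -98.1]
force: [-1.0, -0.2, 0.6]
grip_width: 0.0153
```

Call:
{"op": "jog_arm", "data": {"rows": [[1,0,0,0,0,0,0],[1,0,0,0,0,0,0]]}}

```text
time_s: 19.77
tool_pos: [0.6099, -0.087, 0.3266]
tool_rot: [179.7, -0.7, -97.9]
force: [0.0, -1.8, 0.4]
grip_width: 0.0036
```

```bash
python3 log.py
python3 - <<'E'
from plan import *
from h import *
rows(np.array([.6088,-.0873,.284]),frame(-8,90,-1),1,N=4)
tiles=[]
for n,(r,cc) in (('scene',(175,255)),('top',(215,325))):
    im,W=cloud(n); np.savez(f'{n}1.npz',im=im,W=W)
    tiles.append(cv2.resize(im[r-45:r+45,cc-45:cc+45,::-1],(400,400),interpolation=2))
cv2.imwrite('pics/j1.png',np.hstack(tiles))
E
```

```text
19.7667 [[-34.094, 22.675, 49.798, 95.34, -17.434, 70.639, -78.472], [0.61, -0.087, 0.327], [179.728, -0.682, -97.895]] 0.0035702857356872406 [ 0.  -1.8  0.4]
4 rows; end [ 0.6088 -0.0872  0.284 ]
[[1,-0.0,0.0002,0.0107,0.07,-0.17,0.03],[1,0.0,0.0002,0.0106,0.07,-0.17,0.02],[1,0.0001,0.0003,0.0107,0.06,-0.17,0.03],[1,0.0,0.0002,0.0106,0.07,-0.17,0.02]]
```

View pics/j1.png

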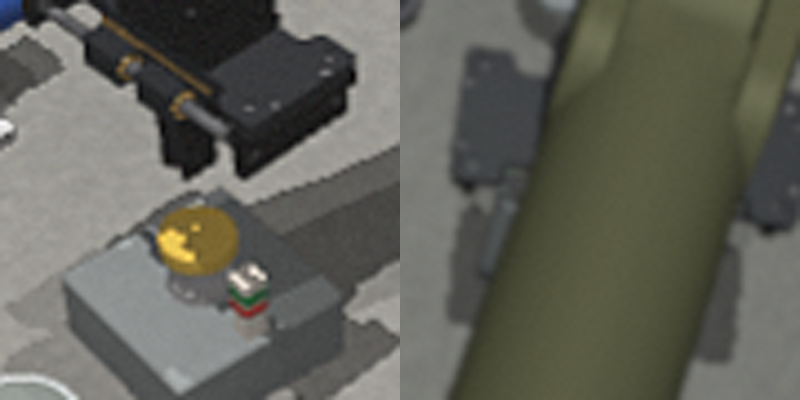

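Call:
{"op": "jog_arm", "data": {"rows": [[1,0,0,0.0107,0.07,-0.17,0],[1,0,0,0.0107,0.07,-0.17,0],[1,0,0,0.0107,0.07,-0.17,0],[1,0,0,0.008,0.07,-0.17,0],[1,0,0,0,0,0,0],[1,0,0,0,0,0,0],[1,0,0,0,0,0,0]]}}

```text
time_s: 20.45
tool_pos: [0.609, -0.0894, 0.2902]
tool_rot: [-179.7, 0.2, -98.1]
force: [-0.6, 0.2, 0.5]
grip_width: 0.0006
```

Call:
{"op": "jog_arm", "data": {"rows": [[1,0,0,0.004,0,0,0],[1,0,0,0.004,0,0,0],[1,0,0,0.003,0,0,0],[1,0,0,0,0,0,0]]}}

```text
time_s: 20.78
tool_pos: [0.6087, -0.089, 0.2781]
tool_rot: [-179.8, 0.2, -98.1]
force: [0.1, 0.6, 0.2]
grip_width: 0.0004
```

Call:
{"op": "jog_arm", "data": {"rows": [[1,0,0,0.002,0,0,0],[1,0,0,0.002,0,0,0],[1,0,0,0.002,0,0,0],[1,0,0,0,0,0,0],[1,0,0,0,0,0,0]]}}

```text
time_s: 21.2
tool_pos: [0.6092, -0.0892, 0.2734]
tool_rot: [-179.7, 0.2, -98.1]
force: [-1.5, 1.0, 3.5]
grip_width: 0.0005
```

Call:
{"op": "jog_arm", "data": {"rows": [[1,0,0,0.002,0,0,0],[1,0,0,0.002,0,0,0],[1,0,0,0.002,0,0,0],[1,0,0,0,0,0,0],[1,0,0,0,0,0,0]]}}

```text
time_s: 21.62
tool_pos: [0.6091, -0.0892, 0.2672]
tool_rot: [-179.7, 0.2, -98.1]
force: [-2.1, -0.6, 6.9]
grip_width: 0.0006
```

Call:
{"op": "jog_arm", "data": {"rows": [[1,0,0,0.0015,0,0,0],[1,0,0,0.0015,0,0,0],[1,0,0,0,0,0,0],[1,0,0,0,0,0,0],[1,0,0,0,0,0,0]]}}

```text
time_s: 22.03
tool_pos: [0.6092, -0.0892, 0.2645]
tool_rot: [-179.7, 0.3, -98.1]
force: [-3.0, 0.6, 7.1]
grip_width: 0.0003
```

```bash
python3 log.py; python3 circ.py .067|grep flask
python3 - <<'E'
from flask import *
f=[]; 
for _ in range(8): cams.read_camera('top'); o=status.get_obs(); f.append(np.r_[o['force'],o['tool_pos'][2]])
print(np.mean(f,0))
im,W=cloud('scene'); hsv=cv2.cvtColor(im,cv2.COLOR_RGB2HSV).astype(int)
y=(np.hypot(W[...,0]-.61,W[...,1]+.085)<.05)&(W[...,2]>.06)&(W[...,2]<.11)&(hsv[...,1]>110)&(abs(hsv[...,0]-25)<9)
print('yellow z',y.sum(),np.percentile(W[y][:,2],[50,75,90]))
t=[cv2.resize(im[130:220,210:300,::-1],(400,400),interpolation=2),cv2.resize(im[100:200,145:245,::-1],(400,400),interpolation=2)]
cv2.imwrite('pics/j2.png',np.hstack(t))
E
```

```text
22.0333 [[-31.824, 25.971, 47.587, 99.09, -21.383, 64.061, -75.734], [0.609, -0.089, 0.264], [-179.692, 0.253, -98.07]] 0.000251198812706857 [-3.   0.6  7.1]
scene flask x-0.03 [-0.0003  0.0694] 204
scene flask x0.00 [-0.0003  0.0681] 137
scene flask x0.02 [0.0005 0.0668] 143
top flask x-0.03 [-0.0038  0.0693] 240
top flask x0.00 [-0.0033  0.068 ] 162
top flask x0.02 [-0.003   0.0672] 159
[-2.2919  0.5005  7.2402  0.2645]
yellow z 144 [0.0808 0.0821 0.0837]
```

View pics/j2.png

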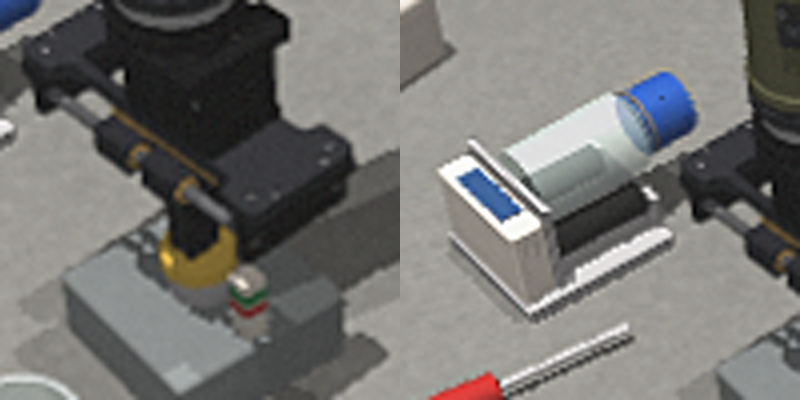

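```bash
python3 -c "
from h import *
print(env.sign_off())"
```

```text
the job is handed in; nothing more can be done
None
```

The blue-capped flask is lying in the cradle, released, and the plunger is held at about half-way. I handed the job in at about 23 s, with no verdict reported.

**Flask:** I gripped it by the cap, turned it horizontal and set it between the rollers. On the first try it sat about 4 mm off-centre, so I raised and re-centred it before letting go. My last check showed it:
- centred between the rollers to under 1 mm;
- with its base about 4 mm from the stop plate and the cap out over the open end;
- unmoved while I pressed the plunger.

**Tilt:** it does not lie quite level. The cap end is about 2.5° high, most likely because the glass rests on the 40 mm end plate, which stands about 4 mm above where the underside of a level flask would be.

**Plunger:** I pressed it only after releasing the flask, and the arm is still holding it. The checks differ slightly:

| Check | Travel |
|---|---|
| Fingertip height | 9.5 mm |
| Camera depth | about 10 mm |
| Wrist force (7.2 N) | about 8 mm |

The picture shows its top level with the green band. It was never pushed right down.

**Limits:** the highest contact force I read was about 25 N, during the first, off-centre placing. Some early arm poses reached the ends of joint ranges without, by the readings, passing them. I moved nothing else on purpose, but I did not check the other items again at the end.

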